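Clear the jammed ball-electrode feeder at the high-voltage bench

TASK

An oversize ball electrode has lodged in the mouth of the sloping feeder and holds back the small ones. First make the bench safe: push the interlock switch's roller arm over until it clicks and let it spring back; then nudge the oversize ball back out of the mouth, past the crest and into the side bay so that the small balls roll out onto the rails. Put every small ball into the storage tray, one to a compartment, and only then click and release the roller arm once more to put the bench back in service, leaving the oversize ball in the bay and the other things on the bench undisturbed.

Things in the scene. Friction and masses are not known exactly. Their poses are not given: they have to be found in the camera images.
- feeder: Fixed gravity feeder, white plastic on yellow legs. Frame level, only yawed; origin on the table under the mouth. Floor rises at 10 degrees along feeder +y (uphill): floor z = 75 mm + 0.176 x feeder y. Walls 42 mm high, all open from above. Balls wait uphill in a lane one ball wide; below it a chamber; then the mouth; then downhill (-y) two rails. A side bay lies at +x of the mouth
- mouth (a point): point on the floor in the middle of the mouth, an opening 62 mm wide (along feeder x) between two wall ends, open above, 75 mm above the table. A finger can enter it from the rail side and push uphill
- crest (a point): top of the end of the wall that runs from the mouth's +x edge (feeder x 31, y 0 mm) back uphill to here (x 70 mm, 16 mm uphill). A ball pushed back out of the mouth and along this wall past the crest rolls down into the bay by itself and stays. The chamber is free up to a wall 104 mm uphill of the mouth
- bay (a point): where the centre of the big ball lies when it rests in the side bay (feeder x 115 mm; bay between a wall at x 153 mm and the back of the crest wall)
- lane (a point): middle of the floor at the lower end of the lane (feeder x -12 mm), whose walls are 56 mm apart; the lowest small ball leans on the big ball and on the lane's -x wall, which runs straight down to the mouth at feeder x -40 mm
- rail_end (a point): centre of a small ball that rests on the rails against the yellow end stop; those behind follow 50 mm apart up the rails (3 fit, the next stay in the mouth and chamber and roll down as room is made). Two steel rails, 8 mm thick, axes 32 mm apart, falling at 10 degrees. Grip the ball across the rails (along feeder x); beside and below them it is free
- big: the oversize ball, polished, slippery hollow steel, 75 mm diameter, 0.24 kg; at the start lodged in the mouth, wider than the opening, bulging about 20 mm out of it; its top stands 75 mm above the floor, so push it near its equator. Body origin turns as it rolls: use point big_center
- big_center (a point): centre of the oversize ball
- ball1_center (a point): centre of a small ball (polished, slippery steel, 50 mm diameter, about 0.12 kg); always present, waits in the lane
- ball2_center (a point): centre of a small ball (polished, slippery steel, 50 mm diameter, about 0.12 kg); always present, waits in the lane
- ball3_center (a point): centre of a small ball (polished, slippery steel, 50 mm diameter, about 0.12 kg); always present, waits in the lane
- ball4_center (a point): centre of a small ball (polished, slippery steel, 50 mm diameter, about 0.12 kg); absent (None) in some starts; waits last in the lane
- ball5_center (a point): centre of a small ball (polished, slippery steel, 50 mm diameter, about 0.12 kg); absent (None) in some starts; came out before the jam and lies on the rails at the end stop
- ball6_center (a point): centre of a small ball (polished, slippery steel, 50 mm diameter, about 0.12 kg); absent (None) in some starts; already lies in a compartment of the tray
- tray: loose black storage tray, 188 x 186 mm, walls 22 mm high, floor 6 mm thick; origin under its centre. Low ribs (16 mm above the table) divide it into 2 (along tray x) by 3 (along tray y) compartments, centres at x = +-46, y = -60, 0, +60 mm, each about 88 x 57 mm, one small ball each. A ball resting in it has its centre 31 mm above the tray's origin
- switch: fixed interlock limit switch: grey housing 86 mm tall, 42 x 34 mm, on a plate 100 x 70 mm; origin under its centre. Its roller arm stands upright beside the housing on the switch's -y side
- roller (a point): centre of the black roller (26 mm diameter, 16 mm wide along switch y) at the tip of the arm, 135 mm above the table at rest; pivot 70 mm below it
- roller_lever (a joint): angle of the roller arm in rad: 0 upright at rest (spring), grows as the roller is pushed towards the switch's +x, clicks at 0.5, hard stop at 0.9; about 3 N at the roller at the click; springs back when released
- weight_a: polished steel grooved weight, 54 mm across, 36 mm tall; bystander, leave it alone
- weight_b: polished steel grooved weight, 44 mm across, 50 mm tall; bystander, leave it alone
- driver: screwdriver, 190 mm, lying flat; bystander, leave it alone
- meter: hand multimeter, 150 x 80 x 34 mm, lying flat; bystander, leave it alone
- cleaner: plastic bottle, 60 mm across, 160 mm tall, standing; bystander, leave it alone
Mind the look-alikes: they are no part of the job. What is shaped like the part that bears ball4_center but yellow is not meant.

How it is judged:
By the outcome, as a careful person would: the job done as asked, in the order asked, and still so for the second after the job is handed in, with the robot touching nothing.
Of ball4, ball5, ball6 only 2 to 3 are there at a start; the rules pass over those that are not, and their reading is None.
At some moment in a run one of tray may be knocked a few centimetres aside while the robot is not near it.
It also fails if it takes over 200 s, if anything falls off the work surface, if the arm or the gripper's body presses on something with over 40 N, if the wrist force passes 120 N, or if a joint passes its speed limit or range.

ROBOT

A 7-joint arm with a two-finger parallel gripper is mounted at the origin on the work surface. World frame = base frame: x ahead of the robot, y to its left, z up, the work surface at z = 0. Lengths are in m, angles in rad, forces in N, time in s.
With the tool pointing down it reaches from about 0.4 to 0.85 m from the base axis. Payload 4.5 kg.
Tool frame: the origin (TCP) lies on the centre line of the jaws, within the pads' length; the fingertips stand 11 mm ahead of it and the grasp point (between the pads) lies 8 mm behind it; z points along the fingers, y is the direction in which the jaws open and shut (so a half turn about z gives the same grasp; the last joint's range is limited). The gripper opens to 88 mm and grips with 3 to 60 N. Pads are 18 mm wide; open, the fingers measure 123 mm over their backs; the gripper's body (75 mm by 187 mm) begins 45 mm behind the grasp point.
Start: joints at [-1.272, 0.689, -0.195, 1.565, 0.157, 0.902, -0.215], TCP at [0.164, 0.603, 0.25] pointing down, gripper open.
Joint ranges: [-3.01, 3.01], [-0.46, 2.08], [-1.47, 1.51], [0.13, 2.56], [-1, 4.14], [0.04, 2.09], [-2.66, 2.66]. Speed limits (rad/s): [2.57, 2.57, 3.14, 3.14, 3.14, 3.14, 3.14].

INTERFACE

Orientations are given as a unit quaternion [x, y, z, w].
In Python, from plant import r, snapshot gives the robot as it stands.
- The arm moves only by the tool drive_tool, never from a script. Its argument "commands" is a list of rows, each an object of numbers: "wx", "wy", "wz": the turn, a rotation vector about the tool's x, y, z in rad; "dx", "dy", "dz": the shift along the tool's x, y, z in m; "claw": the opening, from 0 (shut) to 1 (fully open). A call has 1 to 12 rows; each row shifts and turns the commanded pose from where the row before left it, along the tool's axes as they then stand; what a row does not reach is not made up. A row lasts 1/10 s, in which the tool goes at most 50 mm and 8.59 degrees, less where a joint would pass 70% of its speed; a pose out of reach is approached as far as the arm can. A call is refused whole if a number of a shift passes 0.05 or a number of a turn 0.15, either way. A call with a gripper value outside its range is refused whole. The fingers move at their own pace and stop on an object; "grip_force" is the grip in N (left out, the last holds). Time passes only in rows, so rows that do not move let the fingers close. It gives the time, the measured TCP pose, the force and the opening at its end, in the units of the state.
- r.get_state(): the state, without advancing time (a new reading comes with each control period).
- snapshot(name): name is "scene" or "top"; returns a dict with "color" (480x640x3 uint8, red, green, blue), "fx", "fy", "cx", "cy" (pixels), "dist" ([k1, k2, p1, p2, k3] as OpenCV has them; the pictures are not rectified), "world_to_cam" (4x4, takes a point from world to camera coordinates). Camera axes: x right, y up, looking along -z (the intrinsics and any distortion apply to the point x, -y, -z); pixel columns grow to the right and rows downward; lengths in m; the calibration is good to about 2 mm. A picture is of the moment at which its call begins. There is no depth.
- r.finish_job(): hands the job in, once; it reports no verdict.
The state is a dict: "clock": time; "q": joint angles; "qd": joint speeds; "joint_torque": joint torques, N m; "tool_pos": TCP position; "eef_rot": TCP orientation; "contact_force": force on the tool from outside, world axes, zero at the start; "moment": the same for the moment, N m; "opening": opening from 0.0 (shut) to 1.0 (fully open).
Only numpy, scipy, OpenCV 4.12 (cv2) and the standard library are available. Lean on these libraries where they do the work, as an engineer would, in place of code of your own. Each camera call takes 0.05 s, during which the arm holds its last target. There are 200 camera calls.

## Working session

There is one attempt and no reset: what is moved stays moved. The work goes in short steps, Python scripts to look and compute and a tool call to move; the robot and the scene stay as the last step left them, time stands still between calls to the robot, and variables do not carry over. Pictures are saved under pics/ and viewed, on a budget of 14 in all, crops included, one or two more only if the job needs it, and the job is handed in when it is done.

Besides the shell and the picture viewer there is one more tool, called after "Emit:" in YAML: its name, and indented under it one key for each argument. drive_tool: Moves the arm, as the interface text tells. Its arguments: {"type":"object","properties":{"commands":{"type":"array","items":{"type":"object","properties":{"wx":{"type":"number"},"wy":{"type":"number"},"wz":{"type":"number"},"dx":{"type":"number"},"dy":{"type":"number"},"dz":{"type":"number"},"claw":{"type":"number"}}}},"grip_force":{"type":"number"}},"required":["commands"]}

```bash
ls; mkdir -p pics; cat > h.py <<'E'
import numpy as np, cv2
from plant import r, snapshot
from scipy.spatial.transform import Rotation as R
def snap(n):
    s=snapshot(n); s['K']=np.array([[s['fx'],0,s['cx']],[0,s['fy'],s['cy']],[0,0,1.]]); return s
def ray(s,uv):
    p=cv2.undistortPoints(np.array([[uv]],float),s['K'],np.array(s['dist'],float))[0,0]
    W=np.array(s['world_to_cam']); d=W[:3,:3].T@np.array([p[0],-p[1],-1.]); o=-W[:3,:3].T@W[:3,3]
    return o,d/np.linalg.norm(d)
def onz(s,uv,z):
    o,d=ray(s,uv); return o+d*(z-o[2])/d[2]
def proj(s,P):
    W=np.array(s['world_to_cam']); c=(W[:3,:3]@np.atleast_2d(P).T).T+W[:3,3]
    q=c*[1,-1,-1]; return cv2.projectPoints(q,np.zeros(3),np.zeros(3),s['K'],np.array(s['dist'],float))[0][:,0]
def tri(s1,u1,s2,u2):
    A=[];b=[]
    for s,u in((s1,u1),(s2,u2)):
        o,d=ray(s,u);M=np.eye(3)-np.outer(d,d);A.append(M);b.append(M@o)
    return np.linalg.lstsq(np.vstack(A),np.hstack(b),rcond=None)[0]
def save(s,name,box=None,k=1):
    im=s['color'][:,:,::-1]
    if box: x0,y0,x1,y1=box; im=im[y0:y1,x0:x1]
    cv2.imwrite('pics/'+name,cv2.resize(im,None,fx=k,fy=k,interpolation=cv2.INTER_CUBIC))
def st():
    s=r.get_state(); print(s['clock'],np.round(s['tool_pos'],4),np.round(R.from_quat(s['eef_rot']).as_matrix().round(3).tolist(),3).tolist(),np.round(s['contact_force'],1),s['opening'])
E
python3 - <<'E'
from h import *
for n in('scene','top'):
    s=snap(n);save(s,n+'0.png',k=1.25);print(n,s['fx'],s['dist'],np.round(s['world_to_cam'],3).tolist())
st()
E
```

```text
pics
scene 440.22980249128034 [-0.01751063  0.          0.          0.          0.        ] [[0.089, 0.996, -0.009, -0.049], [-0.789, 0.075, 0.609, 0.394], [0.608, -0.047, 0.793, -1.271], [0.0, 0.0, 0.0, 1.0]]
top 531.3357198553489 [-0.15012055  0.          0.          0.          0.        ] [[0.026, -0.999, 0.039, -0.02], [0.998, 0.028, 0.063, -0.572], [-0.064, 0.037, 0.997, -1.067], [0.0, 0.0, 0.0, 1.0]]
0.1 [0.1635 0.6027 0.249 ] [[-0.965, 0.262, -0.0], [0.262, 0.965, -0.002], [-0.0, -0.002, -1.0]] [ 0.4 -0.2 -1.1] 1.0009335040256382
```

View pics/scene0.png

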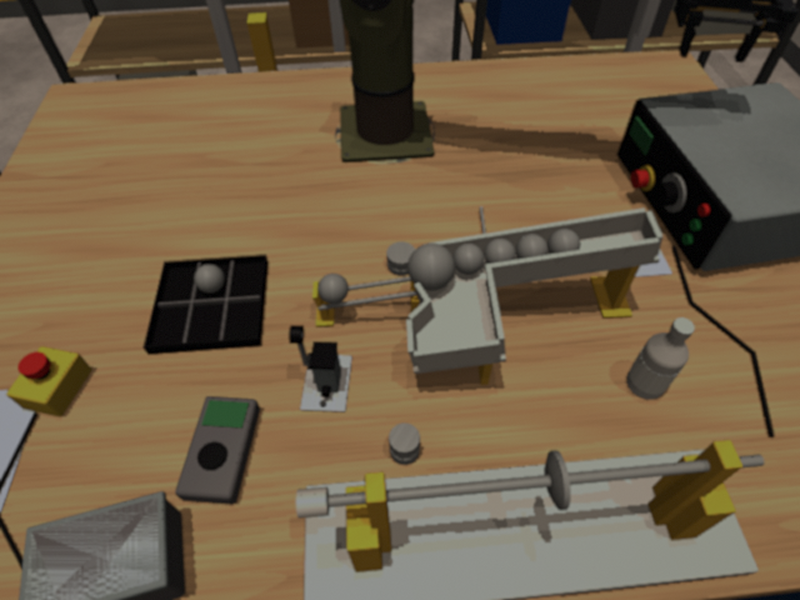

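View pics/top0.png

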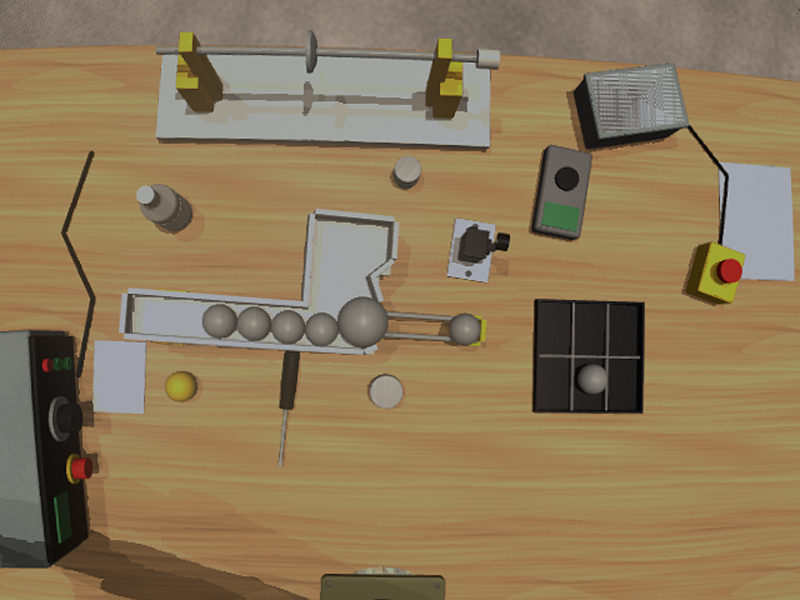

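The scene view shows the feeder with four lane balls, the big ball at (432,268) and a rail ball at (333,288). It also shows a ball in the tray at (209,278) and the switch roller at (297,335). The top view shows the same things: big ball (362,322), rail ball (465,329), tray ball (592,380), roller (502,241). The yellow ball at (180,387) is a look-alike; the white ball4 is the last one in the lane, at (220,321). I'll measure now.

```bash
cat > m.py <<'E'
from h import *
def circ(s,c,r0,r1,win=26,p2=12):
    x,y=map(int,c); g=cv2.cvtColor(s['color'],cv2.COLOR_RGB2GRAY)[y-win:y+win,x-win:x+win]
    g=cv2.resize(g,None,fx=4,fy=4,interpolation=cv2.INTER_CUBIC)
    h=cv2.HoughCircles(g,cv2.HOUGH_GRADIENT,1,200,param1=100,param2=p2,minRadius=int(4*r0),maxRadius=int(4*r1))
    if h is None: return np.array([*c,0])
    h=h[0,0]/4; return np.array([h[0]+x-win-.375,h[1]+y-win-.375,h[2]])
E
python3 - <<'E'
from m import *
a=snap('scene');b=snap('top')
P={'big':((432,268),(362,322),14,24),'b1':((469,258),(321,329),9,17),'b2':((500,251),(288,326),9,17),'b3':((532,246),(254,323),9,17),'b4':((565,242),(220,321),9,17),'b5':((333,288),(465,329),9,17),'b6':((209,278),(592,380),9,17)}
for k,(u,v,lo,hi) in P.items():
    ca=circ(a,np.array(u)/1.25,lo,hi);cb=circ(b,np.array(v)/1.25,lo,hi)
    X=tri(a,ca[:2],b,cb[:2]);print(k,ca.round(1),cb.round(1),X.round(4),(proj(a,X)[0]-ca[:2]).round(1),(proj(b,X)[0]-cb[:2]).round(1))
# tray mask dark
hsv=cv2.cvtColor(b['color'],cv2.COLOR_RGB2HSV);m=((b['color'].max(2)<60)*255).astype('uint8')
m[:, :400]=0
for c in cv2.findContours(m,0,2)[0]:
    if cv2.contourArea(c)>100: print('dark',cv2.minAreaRect(c),cv2.contourArea(c))
# plate corners, switch; rail ends
wh=((hsv[:,:,1]<60)&(hsv[:,:,2]>100)).astype('uint8')*255
for c in cv2.findContours(wh,0,2)[0]:
    if cv2.contourArea(c)>300: print('white',cv2.minAreaRect(c),cv2.contourArea(c))
print('roller',tri(a,np.array([297,335])/1.25,b,np.array([502,241])/1.25))
save(b,'topcrop.png',(90,160,410,300),2.5)
save(a,'scncrop.png',(230,160,550,320),2.5)
E
```

```text
big [345.6 214.4   0. ] [289.5 257.2  20.3] [0.5208 0.0444 0.1111] [-0.4 -0. ] [-0.4 -0.1]
b1 [375.2 206.4   0. ] [256.8 263.   13.5] [0.5084 0.1049 0.1146] [-0.5 -0. ] [-0.5 -0.1]
b2 [400.  200.8   0. ] [230.  261.5  13.8] [0.5098 0.153  0.1273] [-0.5  0. ] [-0.6 -0.1]
b3 [425.6 196.8   0. ] [203.  259.   13.8] [0.5129 0.2015 0.1371] [-0.8  0. ] [-0.8 -0.2]
b4 [452.  193.6   0. ] [175.2 256.8  14.2] [0.5156 0.2514 0.1438] [-1.1  0. ] [-1.1 -0.3]
b5 [266.4 230.4   0. ] [370.  262.   14.6] [ 0.5161 -0.1138  0.0738] [0.6 0. ] [0.6 0. ]
b6 [166.5 221.5  10.7] [474.  302.8  11.9] [ 0.438  -0.3367  0.035 ] [0.3 0. ] [ 0.3 -0. ]
dark ((470.447021484375, 284.8601379394531), (87.83680725097656, 90.20677185058594), 1.0609116554260254) 7668.0
dark ((453.0, 143.0), (18.0, 18.0), 90.0) 261.5
dark ((433.9931640625, 158.41311645507812), (76.58982849121094, 32.533042907714844), 72.51200103759766) 189.5
dark ((572.0968627929688, 144.59658813476562), (97.25987243652344, 21.01152992248535), 74.380615234375) 170.0
dark ((493.1878662109375, 102.73884582519531), (88.5078353881836, 49.960243225097656), 28
[... 545 characters left out ...]
hite ((206.96389770507812, 221.08961486816406), (218.63143920898438, 114.45914459228516), 3.5035314559936523) 10298.0
white ((124.5, 162.0), (28.0, 31.0), 90.0) 679.5
white ((605.6844482421875, 176.9943389892578), (95.77006530761719, 56.511722564697266), 88.23760986328125) 4504.5
white ((325.7500305175781, 134.75001525878906), (20.50609588623047, 19.798988342285156), 45.0) 314.5
white ((451.30364990234375, 152.37890625), (32.94034194946289, 65.58084106445312), 9.865806579589844) 1994.0
white ((299.5249938964844, 41.808135986328125), (93.19214630126953, 5.020817279815674), 2.070030689239502) 346.5
white ((319.5, 58.0), (116.0, 639.0), 90.0) 45230.5
roller [ 0.64502785 -0.15999361  0.13380659]
```

View pics/topcrop.png

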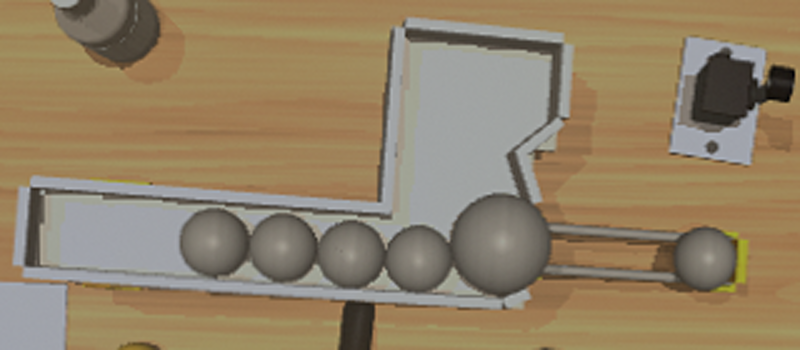

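View pics/scncrop.png

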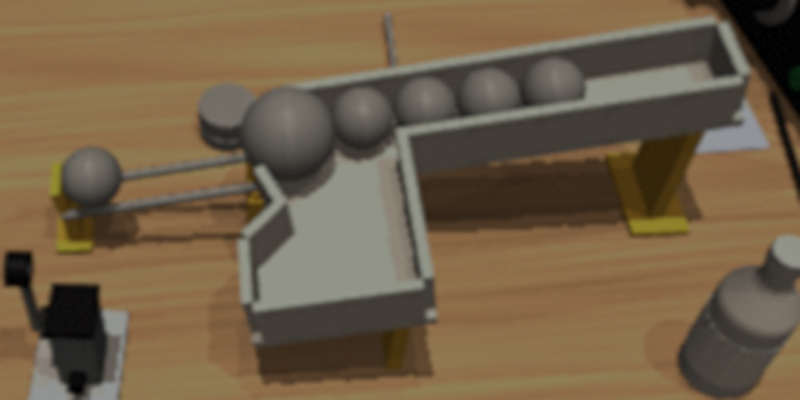

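The top crop shows the lane's -x wall running from (25,270) to (525,303), the bay wall from (402,25) to (565,40), the crest at (512,152), the mouth's +x wall end at (535,200) and the rails. The scene crop agrees: big ball (288,132), rail ball (91,177). Next I'll get the feeder yaw and origin, the tray pose and the switch pose from these.

```bash
cat > m2.py <<'E'
from m import *
b=snap('top');a=snap('scene')
f=lambda c:(np.array(c)/2.5+[90,160])
def slope(s,uv,h):   # wall top plane, iterates on z
    z=.117+h
    y0=.022
    for _ in range(10):
        p=onz(s,uv,z); z=.075+h+.176*(p[1]-y0)
    return p
for n,c in (('bayTL',(404,21)),('bayTR',(563,36)),('lane-xL',(25,272)),('lane-xR',(505,304)),('lane+xL',(33,184)),('lane+xR',(385,209)),('crest',(512,152)),('mouth+x',(534,200)),('mouth-x',(522,300)),('back top',(397,30)),('back bot',(387,205))):
    print(n,slope(b,f(c),.042).round(4))
# rails: midpoints at both ends
for n,c in (('railA+',(552,231)),('railA-',(552,270)),('railB+',(672,237)),('railB-',(672,276))):
    print(n,onz(b,f(c),.058).round(4))
m=((b['color'].max(2)<60)*255).astype('uint8');m[:,:400]=0
c=max(cv2.findContours(m,0,2)[0],key=cv2.contourArea)
q=cv2.boxPoints(cv2.minAreaRect(c));Q=np.array([onz(b,p,.022) for p in q]);print('tray top',Q.round(4),Q.mean(0),[np.linalg.norm(Q[i]-Q[i-1]).round(3) for i in range(4)])
save(b,'x.png')
hsv=cv2.cvtColor(b['color'],cv2.COLOR_RGB2HSV)
for p in ((685,37),(765,48),(752,164),(670,154)): print('plate',onz(b,f(p),.004).round(4))
for s,nm,box in((a,'scene',(215,255,260,300)),(b,'top',(390,180,412,205))):
    x0,y0,x1,y1=box;d=(s['color'][y0:y1,x0:x1].max(2)<45);yy,xx=np.nonzero(d);print(nm,xx.mean()+x0,yy.mean()+y0,d.sum())
print('tray ball',onz(b,(474,302.8),.031))
E
python3 m2.py
```

```text
bayTL [0.6814 0.1179 0.1339]
bayTR [ 6.775e-01 -2.000e-04  1.131e-01]
lane-xL [0.4893 0.375  0.1791]
lane-xR [0.4758 0.0377 0.1198]
lane+xL [0.5512 0.3722 0.1786]
lane+xR [0.5427 0.1267 0.1354]
crest [0.5883 0.0356 0.1194]
mouth+x [0.5533 0.0183 0.1163]
mouth-x [0.479  0.0252 0.1176]
back top [0.6744 0.1227 0.1347]
back bot [0.5456 0.1254 0.1352]
railA+ [0.5322 0.0025 0.058 ]
railA- [0.5016 0.0017 0.058 ]
railB+ [ 0.53   -0.0924  0.058 ]
railB- [ 0.4993 -0.093   0.058 ]
tray top [[ 0.3816 -0.2389  0.022 ]
 [ 0.5673 -0.2389  0.022 ]
 [ 0.569  -0.43    0.022 ]
 [ 0.3791 -0.429   0.022 ]] [ 0.47422672 -0.33419577  0.022     ] [np.float64(0.19), np.float64(0.186), np.float64(0.191), np.float64(0.19)]
plate [ 0.6995 -0.1067  0.004 ]
plate [ 0.6926 -0.1748  0.004 ]
plate [ 0.5942 -0.1651  0.004 ]
plate [ 0.6005 -0.0959  0.004 ]
scene 248.059866962306 281.04656319290467 451
top 399.92753623188406 194.09420289855072 138
tray ball [ 0.43759306 -0.33753402  0.031     ]
```

Emit:
drive_tool:
  commands:
    - {"wz": -0.15, "claw": 0}
    - {"wz": -0.01, "dx": -0.023, "dy": -0.032}
    - {"dx": -0.023, "dy": -0.032}
    - {"dx": -0.023, "dy": -0.032}
    - {"dx": -0.023, "dy": -0.032}
    - {"dx": -0.023, "dy": -0.032}
    - {"dx": -0.023, "dy": -0.032}
    - {"dx": -0.023, "dy": -0.032}
    - {"dx": -0.023, "dy": -0.032}
    - {"dx": -0.023, "dy": -0.032}
    - {"dx": -0.023, "dy": -0.032}
    - {"dx": -0.023, "dy": -0.032}

```text
validation failed for argument at $.co...
```

Emit:
drive_tool:
  commands:
    - {"dx": -0.023, "dy": -0.032}
    - {"dx": -0.023, "dy": -0.032}
    - {"dx": -0.023, "dy": -0.032}
    - {"dx": -0.023, "dy": -0.032}
    - {"dx": -0.023, "dy": -0.032}
    - {"dx": -0.023, "dy": -0.032}
    - {"dx": -0.023, "dy": -0.032}
    - {"dx": -0.023, "dy": -0.032}
    - {"dx": -0.023, "dy": -0.032}
    - {"dx": -0.023, "dy": -0.032}
    - {}

```text
validation failed for argument at $.co...
```

```bash
cat > go.py <<'E'
import sys
from h import *
# usage: go.py x y z phi_deg(tool y angle): prints shift in tool frame after turning
st()
s=r.get_state();M=R.from_quat(s['eef_rot']).as_matrix();ph=np.degrees(np.arctan2(M[1,1],M[0,1]))
v=list(map(float,sys.argv[1:]));g=np.array(v[:3])-s['tool_pos']
phi=v[3] if len(v)>3 else ph
w=-np.radians((phi-ph+180)%360-180)
f=np.radians(phi);x=np.array([-np.sin(f),np.cos(f),0]);y=np.array([np.cos(f),np.sin(f),0])
print('phi',ph.round(2),'wz',w.round(3),'dx dy dz',round(g@x,4),round(g@y,4),round(-g[2],4),'tilt',M[:,2].round(3),'q7',round(s['q'][6],2))
E
python3 go.py .600 -.156 .123 83.8
```

```text
0.3 [0.1635 0.603  0.2495] [[-0.965, 0.262, -0.0], [0.262, 0.965, -0.001], [-0.0, -0.001, -1.0]] [-0.   0.5 -0. ] 1.003150881397973
phi 74.83 wz -0.156 dx dy dz -0.5159 -0.7075 0.1265 tilt [-0.    -0.001 -1.   ] q7 -0.22
```

Emit:
drive_tool:
  commands:
    - {"dx": 0, "dy": 0, "dz": 0, "wx": 0, "wy": 0, "wz": -0.15, "claw": 0}

```text
clock: 0.4
tool_pos: [0.1634, 0.6032, 0.2496]
eef_rot: [0.056, 0.998, -0.0, 0.0]
contact_force: [0.6, -0.6, -0.3]
opening: 0.936
```

Emit:
drive_tool:
  commands:
    - {"dx": -0.023, "dy": -0.032, "dz": 0, "wx": 0, "wy": 0, "wz": -0.01, "claw": 0}
    - {"dx": -0.023, "dy": -0.032, "dz": 0, "wx": 0, "wy": 0, "wz": 0, "claw": 0}
    - {"dx": -0.023, "dy": -0.032, "dz": 0, "wx": 0, "wy": 0, "wz": 0, "claw": 0}
    - {"dx": -0.023, "dy": -0.032, "dz": 0, "wx": 0, "wy": 0, "wz": 0, "claw": 0}
    - {"dx": -0.023, "dy": -0.032, "dz": 0, "wx": 0, "wy": 0, "wz": 0, "claw": 0}
    - {"dx": -0.023, "dy": -0.032, "dz": 0, "wx": 0, "wy": 0, "wz": 0, "claw": 0}
    - {"dx": -0.023, "dy": -0.032, "dz": 0, "wx": 0, "wy": 0, "wz": 0, "claw": 0}
    - {"dx": -0.023, "dy": -0.032, "dz": 0, "wx": 0, "wy": 0, "wz": 0, "claw": 0}
    - {"dx": -0.023, "dy": -0.032, "dz": 0, "wx": 0, "wy": 0, "wz": 0, "claw": 0}
    - {"dx": -0.023, "dy": -0.032, "dz": 0, "wx": 0, "wy": 0, "wz": 0, "claw": 0}
    - {"dx": -0.023, "dy": -0.032, "dz": 0, "wx": 0, "wy": 0, "wz": 0, "claw": 0}

```text
clock: 1.5
tool_pos: [0.3788, 0.2252, 0.2499]
eef_rot: [0.052, 0.999, 0.0, 0.0]
contact_force: [1.1, -0.3, -0.3]
opening: 0.009
```

Emit:
drive_tool:
  commands:
    - {"dx": -0.023, "dy": -0.032, "dz": 0, "wx": 0, "wy": 0, "wz": 0, "claw": 0}
    - {"dx": -0.023, "dy": -0.032, "dz": 0, "wx": 0, "wy": 0, "wz": 0, "claw": 0}
    - {"dx": -0.023, "dy": -0.032, "dz": 0, "wx": 0, "wy": 0, "wz": 0, "claw": 0}
    - {"dx": -0.023, "dy": -0.032, "dz": 0, "wx": 0, "wy": 0, "wz": 0, "claw": 0}
    - {"dx": -0.023, "dy": -0.032, "dz": 0, "wx": 0, "wy": 0, "wz": 0, "claw": 0}
    - {"dx": -0.023, "dy": -0.032, "dz": 0, "wx": 0, "wy": 0, "wz": 0, "claw": 0}
    - {"dx": -0.023, "dy": -0.032, "dz": 0, "wx": 0, "wy": 0, "wz": 0, "claw": 0}
    - {"dx": -0.023, "dy": -0.032, "dz": 0, "wx": 0, "wy": 0, "wz": 0, "claw": 0}
    - {"dx": -0.023, "dy": -0.032, "dz": 0, "wx": 0, "wy": 0, "wz": 0, "claw": 0}
    - {"dx": -0.023, "dy": -0.032, "dz": 0, "wx": 0, "wy": 0, "wz": 0, "claw": 0}
    - {"dx": 0, "dy": 0, "dz": 0, "wx": 0, "wy": 0, "wz": 0, "claw": 0}

```text
clock: 2.6
tool_pos: [0.575, -0.1228, 0.2492]
eef_rot: [0.057, 0.998, -0.002, 0.001]
contact_force: [-0.6, -0.0, 0.4]
opening: 0.005
```

```bash
python3 go.py .600 -.156 .123 83.8
```

```text
2.6 [ 0.575  -0.1228  0.2492] [[-0.994, 0.114, 0.002], [0.114, 0.993, -0.004], [-0.002, -0.004, -1.0]] [-0.6 -0.   0.4] 0.004715827205187096
phi 83.47 wz -0.006 dx dy dz -0.0285 -0.0303 0.1262 tilt [ 0.002 -0.004 -1.   ] q7 1.34
```

Emit:
drive_tool:
  commands:
    - {"dx": -0.028, "dy": -0.03, "dz": 0, "wx": 0, "wy": 0, "wz": 0, "claw": 0}
    - {"dx": 0, "dy": 0, "dz": 0.032, "wx": 0, "wy": 0, "wz": 0, "claw": 0}
    - {"dx": 0, "dy": 0, "dz": 0.032, "wx": 0, "wy": 0, "wz": 0, "claw": 0}
    - {"dx": 0, "dy": 0, "dz": 0.032, "wx": 0, "wy": 0, "wz": 0, "claw": 0}
    - {"dx": 0, "dy": 0, "dz": 0.03, "wx": 0, "wy": 0, "wz": 0, "claw": 0}
    - {"dx": 0, "dy": 0, "dz": 0, "wx": 0, "wy": 0, "wz": 0, "claw": 0}

```text
clock: 3.2
tool_pos: [0.5949, -0.1475, 0.12]
eef_rot: [0.052, 0.999, 0.001, -0.004]
contact_force: [-0.3, -0.3, 0.6]
opening: 0.006
```

Emit:
drive_tool:
  commands:
    - {"dx": -0.01, "dy": 0, "dz": 0, "wx": 0, "wy": 0, "wz": 0, "claw": 0}
    - {"dx": -0.01, "dy": 0, "dz": 0, "wx": 0, "wy": 0, "wz": 0, "claw": 0}
    - {"dx": -0.01, "dy": 0, "dz": 0, "wx": 0, "wy": 0, "wz": 0, "claw": 0}
    - {"dx": -0.01, "dy": 0, "dz": 0, "wx": 0, "wy": 0, "wz": 0, "claw": 0}
    - {"dx": 0, "dy": 0, "dz": 0, "wx": 0, "wy": 0, "wz": 0, "claw": 0}

```text
clock: 3.7
tool_pos: [0.6389, -0.1525, 0.1253]
eef_rot: [0.052, 0.999, 0.0, 0.001]
contact_force: [-2.1, 0.4, 0.1]
opening: 0.005
```

```bash
python3 go.py .663 -.163 .123 83.8
python3 - <<'E'
from h import *
a=snap('scene');b=snap('top');A=cv2.resize(a['color'][180:340,160:320],None,fx=2.5,fy=2.5);B=cv2.resize(b['color'][120:280,320:480],None,fx=2.5,fy=2.5)
cv2.imwrite('pics/sw1.png',np.hstack([A,B])[:,:,::-1])
E
```

```text
3.7 [ 0.6389 -0.1525  0.1253] [[-0.995, 0.105, 0.002], [0.105, 0.995, -0.0], [-0.002, 0.0, -1.0]] [-2.1  0.4  0.1] 0.005243438436386402
phi 83.99 wz 0.003 dx dy dz -0.0251 -0.0078 0.0023 tilt [ 0.002 -0.    -1.   ] q7 1.35
```

View pics/sw1.png

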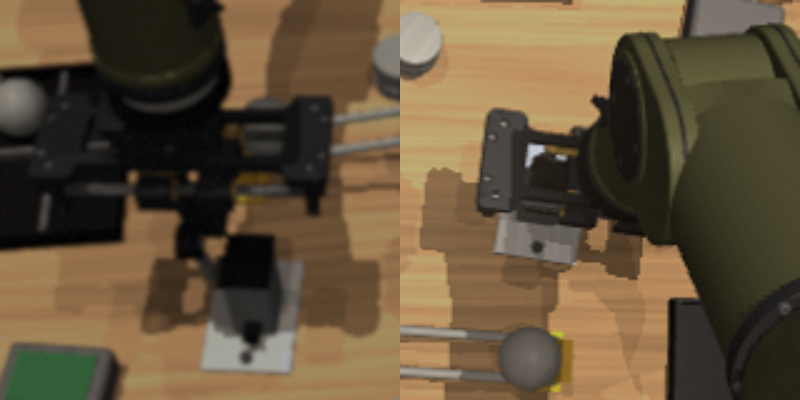

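The finger is against the roller, at (190,240) in the left half, and the force reads 2 N. I'll push through the click and release.

Emit:
drive_tool:
  commands:
    - {"dx": -0.01, "dy": 0, "dz": 0, "wx": 0, "wy": 0, "wz": 0, "claw": 0}
    - {"dx": -0.01, "dy": 0, "dz": 0, "wx": 0, "wy": 0, "wz": 0, "claw": 0}
    - {"dx": -0.009, "dy": 0, "dz": 0, "wx": 0, "wy": 0, "wz": 0, "claw": 0}
    - {"dx": 0, "dy": 0, "dz": 0, "wx": 0, "wy": 0, "wz": 0, "claw": 0}
    - {"dx": 0, "dy": 0, "dz": 0, "wx": 0, "wy": 0, "wz": 0, "claw": 0}

```text
clock: 4.3
tool_pos: [0.6636, -0.1561, 0.1228]
eef_rot: [0.053, 0.999, -0.0, -0.003]
contact_force: [-5.8, -1.0, -2.1]
opening: 0.005
```

```bash
python3 - <<'E'
from h import *
st()
a=snap('scene');save(a,'sw2.png',(200,200,320,340),4)
E
```

```text
4.3 [ 0.6636 -0.1561  0.1228] [[-0.994, 0.105, -0.006], [0.105, 0.994, -0.0], [0.006, -0.001, -1.0]] [-5.8 -1.  -2.1] 0.005373344242003947
```

View pics/sw2.png

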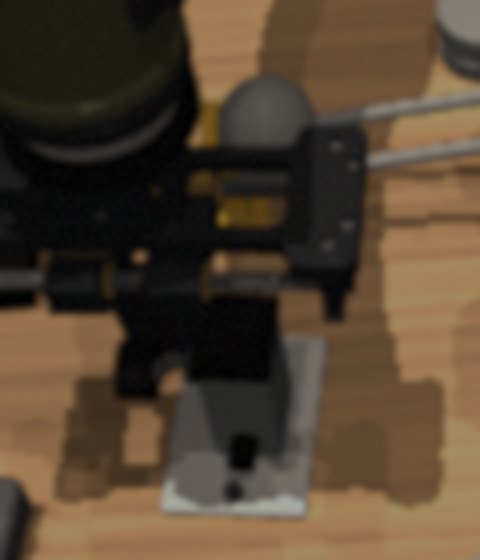

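The finger has pushed the roller to (138,368), well over. Contact is at 5.8 N and about 0.6 rad. I'll go 5 mm further for margin and then release.

Emit:
drive_tool:
  commands:
    - {"dx": -0.005, "dy": 0, "dz": 0, "wx": 0, "wy": 0, "wz": 0, "claw": 0}
    - {"dx": 0, "dy": 0, "dz": 0, "wx": 0, "wy": 0, "wz": 0, "claw": 0}

```text
clock: 4.55
tool_pos: [0.6673, -0.1565, 0.1221]
eef_rot: [0.053, 0.999, -0.0, -0.004]
contact_force: [-7.1, 0.8, -3.2]
opening: 0.002
```

Emit:
drive_tool:
  commands:
    - {"dx": 0.015, "dy": 0, "dz": 0, "wx": 0, "wy": 0, "wz": 0, "claw": 0}
    - {"dx": 0.015, "dy": 0, "dz": 0, "wx": 0, "wy": 0, "wz": 0, "claw": 0}
    - {"dx": 0.015, "dy": 0, "dz": 0, "wx": 0, "wy": 0, "wz": 0, "claw": 0}
    - {"dx": 0.02, "dy": 0, "dz": 0, "wx": 0, "wy": 0, "wz": 0, "claw": 0}
    - {"dx": 0.01, "dy": 0, "dz": -0.02, "wx": 0, "wy": 0, "wz": 0, "claw": 0}
    - {"dx": 0, "dy": 0, "dz": -0.03, "wx": 0, "wy": 0, "wz": 0, "claw": 0}
    - {"dx": 0.025, "dy": 0.03, "dz": -0.01, "wx": 0, "wy": 0, "wz": -0.075, "claw": 0}
    - {"dx": 0.025, "dy": 0.03, "dz": 0, "wx": 0, "wy": 0, "wz": 0, "claw": 0}
    - {"dx": 0.025, "dy": 0.03, "dz": 0, "wx": 0, "wy": 0, "wz": 0, "claw": 0}
    - {"dx": 0, "dy": 0, "dz": 0, "wx": 0, "wy": 0, "wz": 0, "claw": 0}
    - {"dx": 0, "dy": 0, "dz": 0, "wx": 0, "wy": 0, "wz": 0, "claw": 0}

```text
clock: 5.65
tool_pos: [0.5277, -0.0537, 0.1848]
eef_rot: [0.014, 1.0, 0.0, 0.002]
contact_force: [0.3, -0.8, 1.4]
opening: 0.008
```

```bash
python3 go.py .505 -.023 .111 88.2
python3 - <<'E'
from h import *
a=snap('scene');b=snap('top')
for s,nm,box in((a,'scene',(225,255,250,276)),(b,'top',(392,182,410,203))):
    x0,y0,x1,y1=box;d=(s['color'][y0:y1,x0:x1].max(2)<45);yy,xx=np.nonzero(d);print(nm,xx.mean()+x0,yy.mean()+y0,d.sum())
A=cv2.resize(a['color'][180:340,160:360],None,fx=2,fy=2);B=cv2.resize(b['color'][120:280,230:430],None,fx=2,fy=2)
cv2.imwrite('pics/pre.png',np.hstack([A,B])[:,:,::-1])
E
```

```text
5.65 [ 0.5277 -0.0537  0.1848] [[-1.0, 0.028, 0.003], [0.028, 1.0, 0.0], [-0.003, 0.0, -1.0]] [ 0.3 -0.8  1.4] 0.007769134245350514
phi 88.42 wz 0.004 dx dy dz 0.0237 0.03 0.0738 tilt [ 0.003  0.    -1.   ] q7 1.23
scene 236.95275590551182 267.5826771653543 127
top 401.38235294117646 193.68627450980392 102
```

View pics/pre.png

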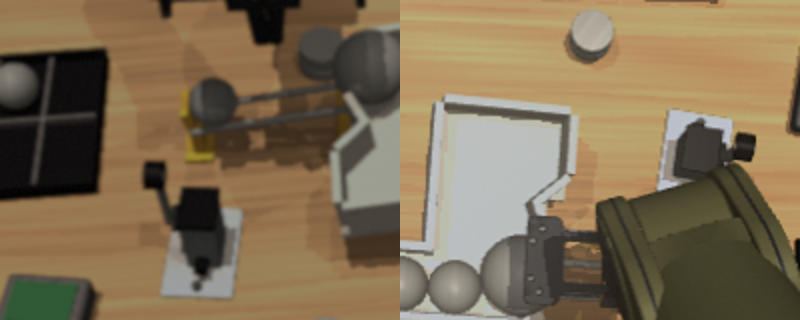

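The roller is back upright at (155,175) in the left half, same place as at the start. Now I'll lower the finger in front of the big ball and push it uphill.

Emit:
drive_tool:
  commands:
    - {"dx": 0.023, "dy": 0.03, "dz": 0, "wx": 0, "wy": 0, "wz": 0, "claw": 0}
    - {"dx": 0, "dy": 0, "dz": 0.025, "wx": 0, "wy": 0, "wz": 0, "claw": 0}
    - {"dx": 0, "dy": 0, "dz": 0.025, "wx": 0, "wy": 0, "wz": 0, "claw": 0}
    - {"dx": 0, "dy": 0, "dz": 0.023, "wx": 0, "wy": 0, "wz": 0, "claw": 0}
    - {"dx": 0, "dy": 0, "dz": 0, "wx": 0, "wy": 0, "wz": 0, "claw": 0}
    - {"dx": 0, "dy": 0, "dz": 0, "wx": 0, "wy": 0, "wz": 0, "claw": 0}

```text
clock: 6.35
tool_pos: [0.5057, -0.0246, 0.1107]
eef_rot: [0.016, 1.0, -0.0, 0.0]
contact_force: [0.0, 0.1, 0.9]
opening: 0.004
```

```bash
python3 go.py .505 .010 .111 88.2
```

```text
6.35 [ 0.5057 -0.0246  0.1107] [[-1.0, 0.031, 0.0], [0.031, 1.0, -0.0], [-0.0, -0.0, -1.0]] [0.  0.1 0.9] 0.004324399319076025
phi 88.21 wz 0.0 dx dy dz 0.0018 0.0346 -0.0003 tilt [ 0. -0. -1.] q7 1.1
```

Emit:
drive_tool:
  commands:
    - {"dx": 0, "dy": 0.01, "dz": 0, "wx": 0, "wy": 0, "wz": 0, "claw": 0}
    - {"dx": 0, "dy": 0.01, "dz": 0, "wx": 0, "wy": 0, "wz": 0, "claw": 0}
    - {"dx": 0, "dy": 0.008, "dz": 0, "wx": 0, "wy": 0, "wz": 0, "claw": 0}

```text
clock: 6.65
tool_pos: [0.5062, 0.0045, 0.1116]
eef_rot: [0.015, 1.0, -0.0, 0.001]
contact_force: [-0.4, -2.7, 2.3]
opening: 0.003
```

Emit:
drive_tool:
  commands:
    - {"dx": 0, "dy": 0.008, "dz": 0, "wx": 0, "wy": 0, "wz": 0, "claw": 0}
    - {"dx": 0, "dy": 0.008, "dz": 0, "wx": 0, "wy": 0, "wz": 0, "claw": 0}
    - {"dx": 0, "dy": 0.008, "dz": 0, "wx": 0, "wy": 0, "wz": 0, "claw": 0}
    - {"dx": 0, "dy": 0, "dz": 0, "wx": 0, "wy": 0, "wz": 0, "claw": 0}

```text
clock: 7.05
tool_pos: [0.5068, 0.0306, 0.1107]
eef_rot: [0.013, 1.0, 0.001, 0.0]
contact_force: [-0.0, 0.4, 0.3]
opening: 0.006
```

```bash
python3 go.py .530 .052 .114 88.2; python3 - <<'E'
from h import *
a=snap('scene');b=snap('top')
A=cv2.resize(a['color'][160:320,260:440],None,fx=2.2,fy=2.2);B=cv2.resize(b['color'][140:300,200:380],None,fx=2.2,fy=2.2)
cv2.imwrite('pics/push1.png',np.hstack([A,B])[:,:,::-1])
E
```

```text
7.05 [0.5068 0.0306 0.1107] [[-1.0, 0.027, 0.001], [0.027, 1.0, 0.002], [-0.001, 0.002, -1.0]] [-0.   0.4  0.3] 0.006238814283277818
phi 88.47 wz 0.005 dx dy dz -0.0225 0.0221 -0.0033 tilt [ 0.001  0.002 -1.   ] q7 1.02
```

View pics/push1.png

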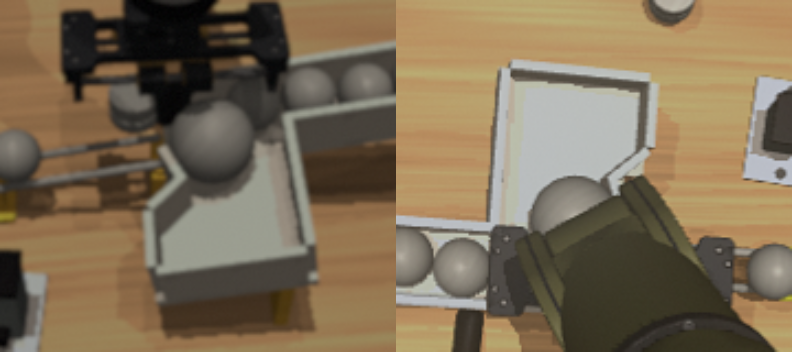

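The big ball has slid up to the crest wall, at (212,140) on the left and (573,210) on the right, with small balls following beside the finger. Next I push diagonally and then towards +x.

Emit:
drive_tool:
  commands:
    - {"dx": -0.006, "dy": 0.008, "dz": 0, "wx": 0, "wy": 0, "wz": 0, "claw": 0}
    - {"dx": -0.008, "dy": 0.008, "dz": -0.003, "wx": 0, "wy": 0, "wz": 0, "claw": 0}
    - {"dx": -0.01, "dy": 0.006, "dz": 0, "wx": 0, "wy": 0, "wz": 0, "claw": 0}
    - {"dx": -0.01, "dy": 0.003, "dz": 0, "wx": 0, "wy": 0, "wz": 0, "claw": 0}

```text
clock: 7.55
tool_pos: [0.5427, 0.0534, 0.1141]
eef_rot: [0.015, 1.0, 0.001, 0.001]
contact_force: [0.1, -0.6, -0.1]
opening: 0.007
```

Emit:
drive_tool:
  commands:
    - {"dx": -0.008, "dy": 0.003, "dz": 0, "wx": 0, "wy": 0, "wz": 0, "claw": 0}
    - {"dx": 0, "dy": 0, "dz": 0, "wx": 0, "wy": 0, "wz": 0, "claw": 0}

```text
clock: 7.75
tool_pos: [0.5513, 0.0559, 0.1139]
eef_rot: [0.015, 1.0, 0.001, 0.001]
contact_force: [0.4, 0.5, -0.5]
opening: 0.006
```

```bash
python3 go.py .545 .062 .114 88.2; python3 - <<'E'
from h import *
a=snap('scene');b=snap('top')
A=cv2.resize(a['color'][160:320,260:440],None,fx=2.2,fy=2.2);B=cv2.resize(b['color'][140:300,200:380],None,fx=2.2,fy=2.2)
cv2.imwrite('pics/push2.png',np.hstack([A,B])[:,:,::-1])
E
```

```text
7.75 [0.5513 0.0559 0.1139] [[-1.0, 0.03, 0.003], [0.03, 1.0, 0.001], [-0.003, 0.001, -1.0]] [ 0.4  0.5 -0.5] 0.006246926039854515
phi 88.31 wz 0.002 dx dy dz 0.0065 0.0059 -0.0001 tilt [ 0.003  0.001 -1.   ] q7 1.03
```

View pics/push2.png

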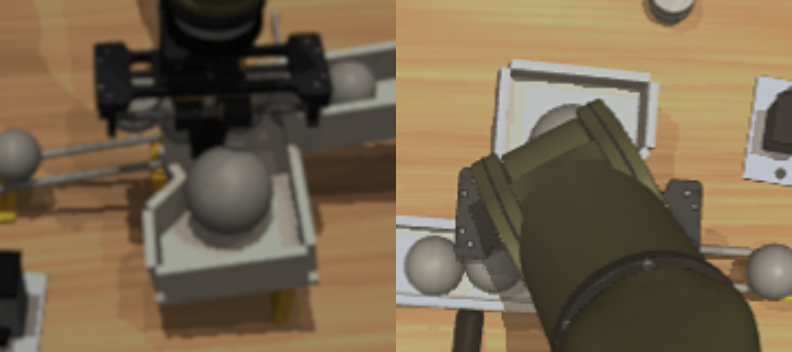

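The big ball is passing the crest, at (230,190) on the left. I'll give it a little more push, then wait and lift clear.

Emit:
drive_tool:
  commands:
    - {"dx": -0.008, "dy": 0, "dz": 0, "wx": 0, "wy": 0, "wz": 0, "claw": 0}
    - {"dx": 0, "dy": 0, "dz": 0, "wx": 0, "wy": 0, "wz": 0, "claw": 0}
    - {"dx": 0, "dy": 0, "dz": 0, "wx": 0, "wy": 0, "wz": 0, "claw": 0}
    - {"dx": 0, "dy": 0, "dz": 0, "wx": 0, "wy": 0, "wz": 0, "claw": 0}
    - {"dx": 0, "dy": 0, "dz": 0, "wx": 0, "wy": 0, "wz": 0, "claw": 0}
    - {"dx": 0, "dy": 0, "dz": 0, "wx": 0, "wy": 0, "wz": 0, "claw": 0}

```text
clock: 8.45
tool_pos: [0.5572, 0.0546, 0.1137]
eef_rot: [0.015, 1.0, 0.0, -0.0]
contact_force: [0.4, 0.5, -0.1]
opening: 0.003
```

```bash
python3 go.py .545 .062 .114 88.2; python3 - <<'E'
from h import *
a=snap('scene')
save(a,'push3.png',(200,150,460,320),2)
E
```

```text
8.45 [0.5572 0.0546 0.1137] [[-1.0, 0.03, -0.0], [0.03, 1.0, 0.0], [0.0, 0.0, -1.0]] [ 0.4  0.5 -0.1] 0.0028963601604574444
phi 88.3 wz 0.002 dx dy dz 0.0125 0.007 -0.0003 tilt [-0.  0. -1.] q7 1.04
```

View pics/push3.png

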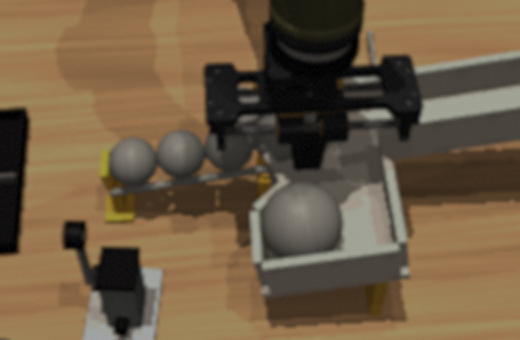

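The big ball rests in the bay at (300,222), and three small balls are on the rails at (132,160), (181,153) and (228,150). I'll lift out and go over the rail end with the jaws turned across the rails.

Emit:
drive_tool:
  commands:
    - {"dx": 0, "dy": 0, "dz": -0.025, "wx": 0, "wy": 0, "wz": 0, "claw": 0}
    - {"dx": 0, "dy": 0, "dz": -0.025, "wx": 0, "wy": 0, "wz": 0, "claw": 0}
    - {"dx": 0, "dy": 0, "dz": -0.025, "wx": 0, "wy": 0, "wz": 0, "claw": 0}
    - {"dx": 0, "dy": 0, "dz": 0, "wx": 0, "wy": 0, "wz": 0, "claw": 0}
    - {"dx": 0.0, "dy": -0.03, "dz": 0, "wx": 0, "wy": 0, "wz": 0, "claw": 0}
    - {"dx": 0.009, "dy": -0.035, "dz": 0, "wx": 0, "wy": 0, "wz": 0, "claw": 0}
    - {"dx": 0.009, "dy": -0.035, "dz": 0, "wx": 0, "wy": 0, "wz": 0, "claw": 0}
    - {"dx": 0.009, "dy": -0.035, "dz": 0, "wx": 0, "wy": 0, "wz": 0, "claw": 0}
    - {"dx": 0.009, "dy": -0.035, "dz": 0, "wx": 0, "wy": 0, "wz": 0, "claw": 0}

```text
clock: 9.4
tool_pos: [0.5153, -0.1155, 0.1879]
eef_rot: [0.015, 1.0, 0.0, -0.001]
contact_force: [0.9, -0.1, 0.2]
opening: 0.007
```

Emit:
drive_tool:
  commands:
    - {"dx": 0, "dy": 0, "dz": 0, "wx": 0, "wy": 0, "wz": 0.143, "claw": 1}
    - {"dx": 0, "dy": 0, "dz": 0, "wx": 0, "wy": 0, "wz": 0.143, "claw": 1}
    - {"dx": 0, "dy": 0, "dz": 0, "wx": 0, "wy": 0, "wz": 0.143, "claw": 1}
    - {"dx": 0, "dy": 0, "dz": 0, "wx": 0, "wy": 0, "wz": 0.143, "claw": 1}
    - {"dx": 0, "dy": 0, "dz": 0, "wx": 0, "wy": 0, "wz": 0.143, "claw": 1}
    - {"dx": 0, "dy": 0, "dz": 0, "wx": 0, "wy": 0, "wz": 0.143, "claw": 1}
    - {"dx": 0, "dy": 0, "dz": 0, "wx": 0, "wy": 0, "wz": 0.143, "claw": 1}
    - {"dx": 0, "dy": 0, "dz": 0, "wx": 0, "wy": 0, "wz": 0.143, "claw": 1}
    - {"dx": 0, "dy": 0, "dz": 0, "wx": 0, "wy": 0, "wz": 0.143, "claw": 1}
    - {"dx": 0, "dy": 0, "dz": 0, "wx": 0, "wy": 0, "wz": 0.143, "claw": 1}
    - {"dx": 0, "dy": 0, "dz": 0, "wx": 0, "wy": 0, "wz": 0.143, "claw": 1}
    - {"dx": 0, "dy": 0, "dz": 0, "wx": 0, "wy": 0, "wz": 0, "claw": 1}

```text
clock: 10.6
tool_pos: [0.5158, -0.114, 0.188]
eef_rot: [0.718, 0.696, -0.001, -0.0]
contact_force: [0.7, 0.9, 0.1]
opening: 1.0
```

```bash
python3 go.py .5155 -.114 .071 -1.8; python3 - <<'E'
from m import *
a=snap('scene');b=snap('top')
c=circ(a,(266.4,230.4),8,16);print(c,onz(a,c[:2],.075))
c=circ(a,(350,261),14,24,30);print(c,onz(a,c[:2],.12))
E
```

```text
10.6 [ 0.5158 -0.114   0.188 ] [[0.032, 0.999, -0.001], [0.999, -0.032, -0.001], [-0.001, -0.001, -1.0]] [0.7 0.9 0.1] 0.9995868578963191
phi -1.84 wz -0.001 dx dy dz 0.0 -0.0003 0.117 tilt [-0.001 -0.001 -1.   ] q7 0.26
[243.    213.25    8.225] [ 0.46588656 -0.16337198  0.075     ]
[348.25 262.25  22.75] [0.64170975 0.03547074 0.12      ]
```

Emit:
drive_tool:
  commands:
    - {"dx": 0, "dy": 0, "dz": 0.03, "wx": 0, "wy": 0, "wz": 0, "claw": 1}
    - {"dx": 0, "dy": 0, "dz": 0.03, "wx": 0, "wy": 0, "wz": 0, "claw": 1}
    - {"dx": 0, "dy": 0, "dz": 0.03, "wx": 0, "wy": 0, "wz": 0, "claw": 1}
    - {"dx": 0, "dy": 0, "dz": 0.017, "wx": 0, "wy": 0, "wz": 0, "claw": 1}
    - {"dx": 0, "dy": 0, "dz": 0.01, "wx": 0, "wy": 0, "wz": 0, "claw": 1}
    - {"dx": 0, "dy": 0, "dz": 0, "wx": 0, "wy": 0, "wz": 0, "claw": 1}

```text
clock: 11.3
tool_pos: [0.5156, -0.1141, 0.0706]
eef_rot: [0.718, 0.696, -0.0, -0.001]
contact_force: [0.1, 0.0, 0.3]
opening: 1.001
```

Emit:
drive_tool:
  commands:
    - {"dx": 0, "dy": 0, "dz": 0, "wx": 0, "wy": 0, "wz": 0, "claw": 0.45}
    - {"dx": 0, "dy": 0, "dz": 0, "wx": 0, "wy": 0, "wz": 0, "claw": 0.45}
    - {"dx": 0, "dy": 0, "dz": 0, "wx": 0, "wy": 0, "wz": 0, "claw": 0.45}
    - {"dx": 0, "dy": 0, "dz": 0, "wx": 0, "wy": 0, "wz": 0, "claw": 0.3}
    - {"dx": 0, "dy": 0, "dz": 0, "wx": 0, "wy": 0, "wz": 0, "claw": 0.3}
  grip_force: 20

```text
clock: 11.8
tool_pos: [0.5158, -0.1141, 0.072]
eef_rot: [0.718, 0.696, -0.0, -0.0]
contact_force: [-4.3, -0.3, 2.0]
opening: 0.571
```

```bash
python3 go.py .516 -.274 .031 -1.8
```

```text
11.8 [ 0.5158 -0.1141  0.072 ] [[0.032, 0.999, -0.001], [0.999, -0.032, 0.0], [0.0, -0.001, -1.0]] [-4.3 -0.3  2. ] 0.5707601988537871
phi -1.82 wz -0.0 dx dy dz -0.1598 0.0053 0.041 tilt [-0.001  0.    -1.   ] q7 0.29
```

The jaws stopped at 50 mm, so the ball is held. Lift and look before placing.

Emit:
drive_tool:
  commands:
    - {"dx": 0, "dy": 0, "dz": -0.015, "wx": 0, "wy": 0, "wz": 0, "claw": 0.3}
    - {"dx": 0, "dy": 0, "dz": -0.025, "wx": 0, "wy": 0, "wz": 0, "claw": 0.3}
    - {"dx": 0, "dy": 0, "dz": -0.03, "wx": 0, "wy": 0, "wz": 0, "claw": 0.3}
    - {"dx": 0, "dy": 0, "dz": 0, "wx": 0, "wy": 0, "wz": 0, "claw": 0.3}
    - {"dx": 0, "dy": 0, "dz": 0, "wx": 0, "wy": 0, "wz": 0, "claw": 0.3}

```text
clock: 12.3
tool_pos: [0.5164, -0.1141, 0.1419]
eef_rot: [0.718, 0.696, 0.0, 0.0]
contact_force: [-0.2, 0.6, -1.8]
opening: 0.555
```

```bash
cat > tray.py <<'E'
from m import *
# tray outline in the scene view (dark region), corners on z=.022
a=snap('scene')
m=((a['color'].max(2)<55)*255).astype('uint8');m[:185]=0;m[295:]=0;m[:,:100]=0;m[:,225:]=0
m=cv2.morphologyEx(m,cv2.MORPH_OPEN,np.ones((3,3)))
c=max(cv2.findContours(m,0,2)[0],key=cv2.contourArea);print('area',cv2.contourArea(c))
h=cv2.convexHull(c);q=cv2.approxPolyDP(h,6,True)[:,0]
Q=np.array([onz(a,p,.022)[:2] for p in q]);print(q.tolist(),Q.round(3).tolist())
if len(Q)==4: print('centre',Q.mean(0).round(4),'sides',[np.linalg.norm(Q[i]-Q[i-1]).round(3) for i in range(4)])
E
python3 tray.py;python3 go.py .516 -.274 .031 -1.8
```

```text
area 5170.0
[[212, 205], [208, 275], [116, 279], [132, 210]] [[0.386, -0.244], [0.579, -0.24], [0.571, -0.425], [0.384, -0.426]]
centre [ 0.4799 -0.3338] sides [np.float64(0.182), np.float64(0.193), np.float64(0.186), np.float64(0.187)]
12.35 [ 0.5158 -0.114   0.1412] [[0.032, 0.999, -0.001], [0.999, -0.032, 0.0], [0.0, -0.001, -1.0]] [-0.2  0.3 -2.6] 0.556895990358017
phi -1.82 wz -0.0 dx dy dz -0.16 0.0052 0.1102 tilt [-0.001  0.    -1.   ] q7 0.28
```

Emit:
drive_tool:
  commands:
    - {"dx": -0.03, "dy": 0, "dz": 0, "wx": 0, "wy": 0, "wz": 0, "claw": 0.3}
    - {"dx": -0.04, "dy": 0, "dz": 0, "wx": 0, "wy": 0, "wz": 0, "claw": 0.3}
    - {"dx": -0.04, "dy": 0, "dz": 0, "wx": 0, "wy": 0, "wz": 0, "claw": 0.3}
    - {"dx": -0.03, "dy": 0.005, "dz": 0, "wx": 0, "wy": 0, "wz": 0, "claw": 0.3}
    - {"dx": -0.02, "dy": 0, "dz": 0, "wx": 0, "wy": 0, "wz": 0, "claw": 0.3}
    - {"dx": 0, "dy": 0, "dz": 0.03, "wx": 0, "wy": 0, "wz": 0, "claw": 0.3}
    - {"dx": 0, "dy": 0, "dz": 0.03, "wx": 0, "wy": 0, "wz": 0, "claw": 0.3}
    - {"dx": 0, "dy": 0, "dz": 0.03, "wx": 0, "wy": 0, "wz": 0, "claw": 0.3}
    - {"dx": 0, "dy": 0, "dz": 0.01, "wx": 0, "wy": 0, "wz": 0, "claw": 0.3}
    - {"dx": 0, "dy": 0, "dz": 0, "wx": 0, "wy": 0, "wz": 0, "claw": 0.3}
    - {"dx": 0, "dy": 0, "dz": 0, "wx": 0, "wy": 0, "wz": 0, "claw": 0.3}

```text
clock: 13.45
tool_pos: [0.5164, -0.2745, 0.042]
eef_rot: [0.718, 0.696, 0.0, 0.0]
contact_force: [-0.5, -0.9, -0.9]
opening: 0.553
```

```bash
python3 go.py .516 -.274 .031 -1.8;python3 - <<'E'
from h import *
a=snap('scene');b=snap('top')
A=cv2.resize(a['color'][180:320,90:280],None,fx=2.1,fy=2.1);B=cv2.resize(b['color'][200:340,380:570],None,fx=2.1,fy=2.1)
cv2.imwrite('pics/place1.png',np.hstack([A,B])[:,:,::-1])
E
```

```text
13.45 [ 0.5164 -0.2745  0.042 ] [[0.032, 0.999, 0.0], [0.999, -0.032, -0.0], [-0.0, 0.0, -1.0]] [-0.5 -0.9 -0.9] 0.5525270752386662
phi -1.83 wz -0.001 dx dy dz 0.0004 -0.0004 0.011 tilt [ 0. -0. -1.] q7 0.5
```

View pics/place1.png

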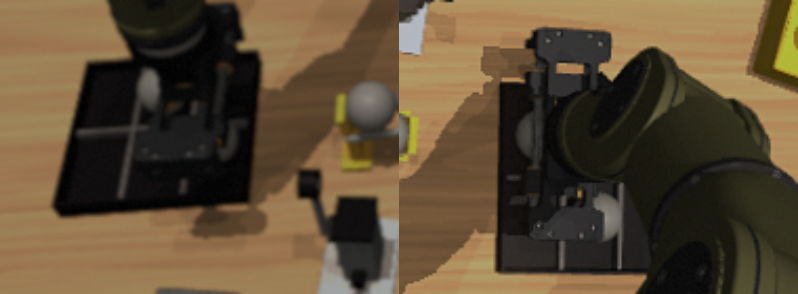

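The held ball is over the left front compartment, at (528,135) in the right pane, with the fingers inside the tray wall. Lower 10 mm and release.

Emit:
drive_tool:
  commands:
    - {"dx": 0, "dy": 0, "dz": 0.01, "wx": 0, "wy": 0, "wz": 0, "claw": 0.3}
    - {"dx": 0, "dy": 0, "dz": 0, "wx": 0, "wy": 0, "wz": 0, "claw": 0.3}
    - {"dx": 0, "dy": 0, "dz": 0, "wx": 0, "wy": 0, "wz": 0, "claw": 0.6}
    - {"dx": 0, "dy": 0, "dz": 0, "wx": 0, "wy": 0, "wz": 0, "claw": 0.66}
    - {"dx": 0, "dy": 0, "dz": 0, "wx": 0, "wy": 0, "wz": 0, "claw": 0.66}

```text
clock: 14.05
tool_pos: [0.5164, -0.2744, 0.032]
eef_rot: [0.718, 0.696, 0.0, 0.0]
contact_force: [0.3, -0.3, -0.5]
opening: 0.662
```

Emit:
drive_tool:
  commands:
    - {"dx": 0, "dy": 0, "dz": -0.02, "wx": 0, "wy": 0, "wz": 0, "claw": 0.66}
    - {"dx": 0, "dy": 0, "dz": -0.03, "wx": 0, "wy": 0, "wz": 0, "claw": 0.66}
    - {"dx": 0, "dy": 0, "dz": -0.03, "wx": 0, "wy": 0, "wz": 0, "claw": 1}
    - {"dx": 0, "dy": 0, "dz": -0.03, "wx": 0, "wy": 0, "wz": 0, "claw": 1}
    - {"dx": 0.03, "dy": 0, "dz": 0, "wx": 0, "wy": 0, "wz": 0, "claw": 1}
    - {"dx": 0.04, "dy": 0, "dz": 0, "wx": 0, "wy": 0, "wz": 0, "claw": 1}
    - {"dx": 0.04, "dy": -0.005, "dz": 0, "wx": 0, "wy": 0, "wz": 0, "claw": 1}
    - {"dx": 0.03, "dy": 0, "dz": 0, "wx": 0, "wy": 0, "wz": 0, "claw": 1}
    - {"dx": 0.02, "dy": 0, "dz": 0, "wx": 0, "wy": 0, "wz": 0, "claw": 1}
    - {"dx": 0, "dy": 0, "dz": 0, "wx": 0, "wy": 0, "wz": 0, "claw": 1}

```text
clock: 15.05
tool_pos: [0.5166, -0.1103, 0.1418]
eef_rot: [0.716, 0.698, 0.001, -0.001]
contact_force: [-0.1, -0.2, -0.0]
opening: 1.002
```

```bash
python3 tray.py; python3 go.py .5155 -.114 .069 -1.8;cat > balls.py <<'E'
from m import *
a=snap('scene')
# bright grey blobs inside the tray area of the scene view
g=a['color'].astype(int);m=((g.max(2)>60)&(g.max(2)-g.min(2)<45)).astype('uint8')*255
x0,x1,y0,y1=105,225,180,295
M=np.zeros_like(m);M[y0:y1,x0:x1]=m[y0:y1,x0:x1];M=cv2.morphologyEx(M,cv2.MORPH_OPEN,np.ones((7,7)))
for c in cv2.findContours(M,0,2)[0]:
    (x,y),rr=cv2.minEnclosingCircle(c)
    if 6<rr<20: print('ball',round(x,1),round(y,1),round(rr,1),onz(a,(x,y),.031)[:2].round(3))
g=circ(a,(266.4,230.4),9,14,20);print('railend',g,onz(a,g[:2],.075).round(4))
E
python3 balls.py
```

```text
area 4809.0
[[212, 205], [208, 275], [116, 279], [132, 210]] [[0.386, -0.244], [0.579, -0.24], [0.571, -0.425], [0.384, -0.426]]
centre [ 0.4799 -0.3338] sides [np.float64(0.182), np.float64(0.193), np.float64(0.186), np.float64(0.187)]
15.1 [ 0.5166 -0.113   0.1419] [[0.029, 1.0, 0.0], [1.0, -0.029, 0.0], [0.0, 0.0, -1.0]] [ 1.3 -0.7  0.1] 0.9988640728342478
phi -1.66 wz 0.002 dx dy dz -0.001 -0.001 0.0729 tilt [ 0.  0. -1.] q7 0.28
ball 189.4 245.5 12.8 [ 0.506 -0.282]
ball 165.4 221.1 11.7 [ 0.433 -0.341]
railend [266.4 230.4   0. ] [ 0.517  -0.1149  0.075 ]
```

Ball placed in its compartment. Second ball.

Emit:
drive_tool:
  commands:
    - {"dx": -0.001, "dy": -0.001, "dz": 0.03, "wx": 0, "wy": 0, "wz": 0, "claw": 1}
    - {"dx": 0, "dy": 0, "dz": 0.03, "wx": 0, "wy": 0, "wz": 0, "claw": 1}
    - {"dx": 0, "dy": 0, "dz": 0.012, "wx": 0, "wy": 0, "wz": 0, "claw": 1}
    - {"dx": 0, "dy": 0, "dz": 0, "wx": 0, "wy": 0, "wz": 0, "claw": 1}
    - {"dx": 0, "dy": 0, "dz": 0, "wx": 0, "wy": 0, "wz": 0, "claw": 0.45}
    - {"dx": 0, "dy": 0, "dz": 0, "wx": 0, "wy": 0, "wz": 0, "claw": 0.45}
    - {"dx": 0, "dy": 0, "dz": 0, "wx": 0, "wy": 0, "wz": 0, "claw": 0.3}
    - {"dx": 0, "dy": 0, "dz": 0, "wx": 0, "wy": 0, "wz": 0, "claw": 0.3}
    - {"dx": 0, "dy": 0, "dz": 0, "wx": 0, "wy": 0, "wz": 0, "claw": 0.3}

```text
clock: 16.05
tool_pos: [0.5154, -0.1151, 0.0701]
eef_rot: [0.718, 0.696, 0.0, 0.0]
contact_force: [-2.7, -0.1, 2.1]
opening: 0.576
```

Emit:
drive_tool:
  commands:
    - {"dx": 0, "dy": 0, "dz": -0.015, "wx": 0, "wy": 0, "wz": 0, "claw": 0.3}
    - {"dx": 0, "dy": 0, "dz": -0.025, "wx": 0, "wy": 0, "wz": 0, "claw": 0.3}
    - {"dx": 0, "dy": 0, "dz": -0.03, "wx": 0, "wy": 0, "wz": 0, "claw": 0.3}
    - {"dx": 0, "dy": 0, "dz": 0, "wx": 0, "wy": 0, "wz": 0, "claw": 0.3}

```text
clock: 16.45
tool_pos: [0.5172, -0.1157, 0.1427]
eef_rot: [0.718, 0.696, 0.002, 0.003]
contact_force: [1.1, -0.4, -1.3]
opening: 0.555
```

```bash
python3 tray.py;python3 go.py .516 -.334 .032 -1.8
```

```text
area 4809.0
[[212, 205], [208, 275], [116, 279], [132, 210]] [[0.386, -0.244], [0.579, -0.24], [0.571, -0.425], [0.384, -0.426]]
centre [ 0.4799 -0.3338] sides [np.float64(0.182), np.float64(0.193), np.float64(0.186), np.float64(0.187)]
16.5 [ 0.5163 -0.1153  0.1411] [[0.032, 0.999, 0.003], [0.999, -0.032, -0.001], [-0.0, 0.003, -1.0]] [ 0.7 -0.1 -1.6] 0.5566643342967749
phi -1.83 wz -0.0 dx dy dz -0.2186 0.0066 0.1091 tilt [ 0.003 -0.001 -1.   ] q7 0.28
```

Emit:
drive_tool:
  commands:
    - {"dx": -0.03, "dy": 0, "dz": 0, "wx": 0, "wy": 0, "wz": 0, "claw": 0.3}
    - {"dx": -0.04, "dy": 0, "dz": 0, "wx": 0, "wy": 0, "wz": 0, "claw": 0.3}
    - {"dx": -0.04, "dy": 0.003, "dz": 0, "wx": 0, "wy": 0, "wz": 0, "claw": 0.3}
    - {"dx": -0.04, "dy": 0.004, "dz": 0, "wx": 0, "wy": 0, "wz": 0, "claw": 0.3}
    - {"dx": -0.04, "dy": 0, "dz": 0, "wx": 0, "wy": 0, "wz": 0, "claw": 0.3}
    - {"dx": -0.028, "dy": 0, "dz": 0, "wx": 0, "wy": 0, "wz": 0, "claw": 0.3}
    - {"dx": 0, "dy": 0, "dz": 0.03, "wx": 0, "wy": 0, "wz": 0, "claw": 0.3}
    - {"dx": 0, "dy": 0, "dz": 0.03, "wx": 0, "wy": 0, "wz": 0, "claw": 0.3}
    - {"dx": 0, "dy": 0, "dz": 0.03, "wx": 0, "wy": 0, "wz": 0, "claw": 0.3}
    - {"dx": 0, "dy": 0, "dz": 0.01, "wx": 0, "wy": 0, "wz": 0, "claw": 0.3}
    - {"dx": 0, "dy": 0, "dz": 0.009, "wx": 0, "wy": 0, "wz": 0, "claw": 0.3}
    - {"dx": 0, "dy": 0, "dz": 0, "wx": 0, "wy": 0, "wz": 0, "claw": 0.3}

```text
clock: 17.7
tool_pos: [0.5151, -0.3332, 0.0301]
eef_rot: [0.718, 0.696, -0.0, -0.0]
contact_force: [0.3, 0.2, -1.0]
opening: 0.555
```

```bash
python3 go.py .516 -.334 .032 -1.8
```

```text
17.7 [ 0.5151 -0.3332  0.0301] [[0.032, 0.999, -0.001], [0.999, -0.032, 0.0], [0.0, -0.001, -1.0]] [ 0.3  0.2 -1. ] 0.5547547779333019
phi -1.83 wz -0.0 dx dy dz -0.0008 0.0009 -0.0019 tilt [-0.001  0.    -1.   ] q7 0.57
```

Emit:
drive_tool:
  commands:
    - {"dx": 0, "dy": 0, "dz": 0, "wx": 0, "wy": 0, "wz": 0, "claw": 0.6}
    - {"dx": 0, "dy": 0, "dz": 0, "wx": 0, "wy": 0, "wz": 0, "claw": 0.66}
    - {"dx": 0, "dy": 0, "dz": 0, "wx": 0, "wy": 0, "wz": 0, "claw": 0.66}

```text
clock: 18.0
tool_pos: [0.516, -0.3337, 0.0318]
eef_rot: [0.718, 0.696, 0.0, 0.001]
contact_force: [-0.6, -1.4, -0.4]
opening: 0.66
```

Emit:
drive_tool:
  commands:
    - {"dx": 0, "dy": 0, "dz": -0.02, "wx": 0, "wy": 0, "wz": 0, "claw": 0.66}
    - {"dx": 0, "dy": 0, "dz": -0.03, "wx": 0, "wy": 0, "wz": 0, "claw": 0.66}
    - {"dx": 0, "dy": 0, "dz": -0.03, "wx": 0, "wy": 0, "wz": 0, "claw": 1}
    - {"dx": 0, "dy": 0, "dz": -0.03, "wx": 0, "wy": 0, "wz": 0, "claw": 1}
    - {"dx": 0.03, "dy": 0, "dz": 0, "wx": 0, "wy": 0, "wz": 0, "claw": 1}
    - {"dx": 0.04, "dy": 0, "dz": 0, "wx": 0, "wy": 0, "wz": 0, "claw": 1}
    - {"dx": 0.04, "dy": -0.006, "dz": 0, "wx": 0, "wy": 0, "wz": 0, "claw": 1}
    - {"dx": 0.04, "dy": 0, "dz": 0, "wx": 0, "wy": 0, "wz": 0, "claw": 1}
    - {"dx": 0.04, "dy": 0, "dz": 0, "wx": 0, "wy": 0, "wz": 0, "claw": 1}
    - {"dx": 0.029, "dy": 0, "dz": 0, "wx": 0, "wy": 0, "wz": 0, "claw": 1}
    - {"dx": 0, "dy": 0, "dz": 0, "wx": 0, "wy": 0, "wz": 0, "claw": 1}
    - {"dx": 0, "dy": 0, "dz": 0, "wx": 0, "wy": 0, "wz": 0, "claw": 1}

```text
clock: 19.2
tool_pos: [0.5167, -0.1139, 0.1413]
eef_rot: [0.718, 0.696, 0.0, 0.001]
contact_force: [0.1, -0.3, -0.1]
opening: 1.002
```

```bash
python3 tray.py; python3 balls.py; python3 go.py .515 -.114 .069 -1.8
```

```text
area 4460.0
[[212, 205], [208, 275], [116, 279], [132, 210]] [[0.386, -0.244], [0.579, -0.24], [0.571, -0.425], [0.384, -0.426]]
centre [ 0.4799 -0.3338] sides [np.float64(0.182), np.float64(0.193), np.float64(0.186), np.float64(0.187)]
ball 161.0 247.0 12.8 [ 0.505 -0.341]
ball 189.7 245.5 12.6 [ 0.506 -0.281]
ball 165.8 221.7 11.7 [ 0.435 -0.34 ]
railend [249.75  237.25   12.425] [ 0.5315 -0.1483  0.075 ]
19.3 [ 0.5164 -0.1159  0.1411] [[0.034, 0.999, 0.001], [0.999, -0.034, -0.001], [-0.001, 0.001, -1.0]] [-0.5  0.  -0. ] 1.0004218903232551
phi -1.95 wz -0.003 dx dy dz 0.0019 -0.0014 0.0721 tilt [ 0.001 -0.001 -1.   ] q7 0.28
```

Third ball, bound for (.516,-.394).

Emit:
drive_tool:
  commands:
    - {"dx": 0.001, "dy": -0.001, "dz": 0.03, "wx": 0, "wy": 0, "wz": 0, "claw": 1}
    - {"dx": 0, "dy": 0, "dz": 0.03, "wx": 0, "wy": 0, "wz": 0, "claw": 1}
    - {"dx": 0, "dy": 0, "dz": 0.012, "wx": 0, "wy": 0, "wz": 0, "claw": 1}
    - {"dx": 0, "dy": 0, "dz": 0, "wx": 0, "wy": 0, "wz": 0, "claw": 1}
    - {"dx": 0, "dy": 0, "dz": 0, "wx": 0, "wy": 0, "wz": 0, "claw": 0.45}
    - {"dx": 0, "dy": 0, "dz": 0, "wx": 0, "wy": 0, "wz": 0, "claw": 0.45}
    - {"dx": 0, "dy": 0, "dz": 0, "wx": 0, "wy": 0, "wz": 0, "claw": 0.3}
    - {"dx": 0, "dy": 0, "dz": 0, "wx": 0, "wy": 0, "wz": 0, "claw": 0.3}
    - {"dx": 0, "dy": 0, "dz": 0, "wx": 0, "wy": 0, "wz": 0, "claw": 0.3}

```text
clock: 20.2
tool_pos: [0.5155, -0.1131, 0.0692]
eef_rot: [0.718, 0.696, 0.0, 0.0]
contact_force: [-3.5, 0.0, 1.5]
opening: 0.569
```

Emit:
drive_tool:
  commands:
    - {"dx": 0, "dy": 0, "dz": -0.015, "wx": 0, "wy": 0, "wz": 0, "claw": 0.3}
    - {"dx": 0, "dy": 0, "dz": -0.025, "wx": 0, "wy": 0, "wz": 0, "claw": 0.3}
    - {"dx": 0, "dy": 0, "dz": -0.03, "wx": 0, "wy": 0, "wz": 0, "claw": 0.3}
    - {"dx": 0, "dy": 0, "dz": 0, "wx": 0, "wy": 0, "wz": 0, "claw": 0.3}

```text
clock: 20.6
tool_pos: [0.5173, -0.1137, 0.1417]
eef_rot: [0.718, 0.696, 0.002, 0.002]
contact_force: [0.9, -0.2, -2.8]
opening: 0.554
```

```bash
python3 tray.py;python3 go.py .516 -.394 .032 -1.8
```

```text
area 4457.0
[[212, 205], [208, 275], [116, 279], [132, 210]] [[0.386, -0.244], [0.579, -0.24], [0.571, -0.425], [0.384, -0.426]]
centre [ 0.4799 -0.3338] sides [np.float64(0.182), np.float64(0.193), np.float64(0.186), np.float64(0.187)]
20.65 [ 0.5164 -0.1134  0.1401] [[0.032, 0.999, 0.003], [0.999, -0.032, -0.001], [-0.0, 0.003, -1.0]] [-0.7  0.4 -1.3] 0.5546850670156642
phi -1.83 wz -0.0 dx dy dz -0.2805 0.0085 0.1081 tilt [ 0.003 -0.001 -1.   ] q7 0.28
```

Emit:
drive_tool:
  commands:
    - {"dx": -0.03, "dy": 0, "dz": 0, "wx": 0, "wy": 0, "wz": 0, "claw": 0.3}
    - {"dx": -0.045, "dy": 0, "dz": 0, "wx": 0, "wy": 0, "wz": 0, "claw": 0.3}
    - {"dx": -0.045, "dy": 0.004, "dz": 0, "wx": 0, "wy": 0, "wz": 0, "claw": 0.3}
    - {"dx": -0.045, "dy": 0.004, "dz": 0, "wx": 0, "wy": 0, "wz": 0, "claw": 0.3}
    - {"dx": -0.045, "dy": 0, "dz": 0, "wx": 0, "wy": 0, "wz": 0, "claw": 0.3}
    - {"dx": -0.04, "dy": 0, "dz": 0, "wx": 0, "wy": 0, "wz": 0, "claw": 0.3}
    - {"dx": -0.03, "dy": 0, "dz": 0, "wx": 0, "wy": 0, "wz": 0, "claw": 0.3}
    - {"dx": 0, "dy": 0, "dz": 0.035, "wx": 0, "wy": 0, "wz": 0, "claw": 0.3}
    - {"dx": 0, "dy": 0, "dz": 0.035, "wx": 0, "wy": 0, "wz": 0, "claw": 0.3}
    - {"dx": 0, "dy": 0, "dz": 0.025, "wx": 0, "wy": 0, "wz": 0, "claw": 0.3}
    - {"dx": 0, "dy": 0, "dz": 0.013, "wx": 0, "wy": 0, "wz": 0, "claw": 0.3}
    - {"dx": 0, "dy": 0, "dz": 0, "wx": 0, "wy": 0, "wz": 0, "claw": 0.3}

```text
clock: 21.85
tool_pos: [0.5131, -0.3923, 0.0282]
eef_rot: [0.718, 0.696, -0.0, -0.002]
contact_force: [-0.0, 0.6, -1.9]
opening: 0.552
```

```bash
python3 go.py .516 -.394 .032 -1.8
```

```text
21.85 [ 0.5131 -0.3923  0.0282] [[0.032, 0.999, -0.003], [0.999, -0.032, 0.003], [0.003, -0.003, -1.0]] [-0.   0.6 -1.9] 0.5516312362389021
phi -1.83 wz -0.0 dx dy dz -0.0016 0.003 -0.0038 tilt [-0.003  0.003 -1.   ] q7 0.63
```

Emit:
drive_tool:
  commands:
    - {"dx": 0, "dy": 0, "dz": 0, "wx": 0, "wy": 0, "wz": 0, "claw": 0.3}
    - {"dx": 0, "dy": 0, "dz": 0, "wx": 0, "wy": 0, "wz": 0, "claw": 0.6}
    - {"dx": 0, "dy": 0, "dz": 0, "wx": 0, "wy": 0, "wz": 0, "claw": 0.66}
    - {"dx": 0, "dy": 0, "dz": 0, "wx": 0, "wy": 0, "wz": 0, "claw": 0.66}

```text
clock: 22.25
tool_pos: [0.5149, -0.3937, 0.0316]
eef_rot: [0.718, 0.696, 0.0, 0.001]
contact_force: [-0.1, -1.2, 0.6]
opening: 0.657
```

Emit:
drive_tool:
  commands:
    - {"dx": 0, "dy": 0, "dz": -0.02, "wx": 0, "wy": 0, "wz": 0, "claw": 0.66}
    - {"dx": 0, "dy": 0, "dz": -0.03, "wx": 0, "wy": 0, "wz": 0, "claw": 0.66}
    - {"dx": 0, "dy": 0, "dz": -0.03, "wx": 0, "wy": 0, "wz": 0, "claw": 1}
    - {"dx": 0, "dy": 0, "dz": -0.03, "wx": 0, "wy": 0, "wz": 0, "claw": 1}
    - {"dx": 0.03, "dy": 0, "dz": 0, "wx": 0, "wy": 0, "wz": 0, "claw": 1}
    - {"dx": 0.045, "dy": 0, "dz": 0, "wx": 0, "wy": 0, "wz": 0, "claw": 1}
    - {"dx": 0.045, "dy": -0.008, "dz": 0, "wx": 0, "wy": 0, "wz": 0, "claw": 1}
    - {"dx": 0.045, "dy": 0, "dz": 0, "wx": 0, "wy": 0, "wz": 0, "claw": 1}
    - {"dx": 0.045, "dy": 0, "dz": 0, "wx": 0, "wy": 0, "wz": 0, "claw": 1}
    - {"dx": 0.045, "dy": 0, "dz": 0, "wx": 0, "wy": 0, "wz": 0, "claw": 1}
    - {"dx": 0.025, "dy": 0, "dz": 0, "wx": 0, "wy": 0, "wz": 0, "claw": 1}
    - {"dx": 0, "dy": 0, "dz": 0, "wx": 0, "wy": 0, "wz": 0, "claw": 1}

```text
clock: 23.45
tool_pos: [0.516, -0.1076, 0.1411]
eef_rot: [0.716, 0.699, 0.001, -0.001]
contact_force: [0.0, 0.1, -0.4]
opening: 0.999
```

Emit:
drive_tool:
  commands:
    - {"dx": 0, "dy": 0, "dz": 0, "wx": 0, "wy": 0, "wz": 0, "claw": 1}
    - {"dx": 0, "dy": 0, "dz": 0, "wx": 0, "wy": 0, "wz": 0, "claw": 1}

```text
clock: 23.65
tool_pos: [0.5154, -0.115, 0.1411]
eef_rot: [0.719, 0.695, -0.0, 0.001]
contact_force: [-0.2, -0.1, 0.6]
opening: 0.998
```

```bash
python3 tray.py; python3 balls.py; python3 go.py .515 -.114 .069 -1.8
```

```text
area 3268.0
[[212, 205], [208, 275], [116, 279], [120, 258], [160, 208]] [[0.386, -0.244], [0.579, -0.24], [0.571, -0.425], [0.518, -0.427], [0.384, -0.363]]
ball 132.5 251.0 12.4 [ 0.509 -0.4  ]
ball 161.0 247.0 12.8 [ 0.505 -0.341]
ball 189.5 245.2 12.5 [ 0.505 -0.282]
ball 165.8 221.7 11.7 [ 0.435 -0.34 ]
railend [266.4 230.4   0. ] [ 0.517  -0.1149  0.075 ]
23.75 [ 0.5153 -0.1151  0.1409] [[0.035, 0.999, 0.0], [0.999, -0.035, -0.001], [-0.001, 0.001, -1.0]] [-0.7 -0.8 -0.1] 1.0010562082686378
phi -1.99 wz -0.003 dx dy dz 0.0011 -0.0003 0.0719 tilt [ 0.    -0.001 -1.   ] q7 0.27
```

Fourth ball, bound for (.432,-.274).

Emit:
drive_tool:
  commands:
    - {"dx": 0.001, "dy": 0, "dz": 0.03, "wx": 0, "wy": 0, "wz": 0, "claw": 1}
    - {"dx": 0, "dy": 0, "dz": 0.03, "wx": 0, "wy": 0, "wz": 0, "claw": 1}
    - {"dx": 0, "dy": 0, "dz": 0.012, "wx": 0, "wy": 0, "wz": 0, "claw": 1}
    - {"dx": 0, "dy": 0, "dz": 0, "wx": 0, "wy": 0, "wz": 0, "claw": 1}
    - {"dx": 0, "dy": 0, "dz": 0, "wx": 0, "wy": 0, "wz": 0, "claw": 0.45}
    - {"dx": 0, "dy": 0, "dz": 0, "wx": 0, "wy": 0, "wz": 0, "claw": 0.45}
    - {"dx": 0, "dy": 0, "dz": 0, "wx": 0, "wy": 0, "wz": 0, "claw": 0.3}
    - {"dx": 0, "dy": 0, "dz": 0, "wx": 0, "wy": 0, "wz": 0, "claw": 0.3}
    - {"dx": 0, "dy": 0, "dz": 0, "wx": 0, "wy": 0, "wz": 0, "claw": 0.3}

```text
clock: 24.65
tool_pos: [0.5155, -0.1122, 0.0692]
eef_rot: [0.718, 0.696, 0.0, 0.0]
contact_force: [-2.3, -0.6, 1.5]
opening: 0.57
```

Emit:
drive_tool:
  commands:
    - {"dx": 0, "dy": 0, "dz": -0.015, "wx": 0, "wy": 0, "wz": 0, "claw": 0.3}
    - {"dx": 0, "dy": 0, "dz": -0.025, "wx": 0, "wy": 0, "wz": 0, "claw": 0.3}
    - {"dx": 0, "dy": 0, "dz": -0.03, "wx": 0, "wy": 0, "wz": 0, "claw": 0.3}
    - {"dx": 0, "dy": 0, "dz": 0, "wx": 0, "wy": 0, "wz": 0, "claw": 0.3}

```text
clock: 25.05
tool_pos: [0.5173, -0.1127, 0.1416]
eef_rot: [0.718, 0.696, 0.002, 0.002]
contact_force: [-0.3, 0.1, -1.4]
opening: 0.557
```

```bash
python3 tray.py;python3 go.py .432 -.274 .034 -1.8
```

```text
area 3256.0
[[212, 205], [208, 275], [116, 279], [120, 258], [160, 208]] [[0.386, -0.244], [0.579, -0.24], [0.571, -0.425], [0.518, -0.427], [0.384, -0.363]]
25.1 [ 0.5164 -0.1123  0.1401] [[0.032, 0.999, 0.003], [0.999, -0.032, -0.001], [-0.0, 0.003, -1.0]] [ 0.2  1.  -2.1] 0.5568773308404523
phi -1.83 wz -0.0 dx dy dz -0.1643 -0.0793 0.1061 tilt [ 0.003 -0.001 -1.   ] q7 0.27
```

Emit:
drive_tool:
  commands:
    - {"dx": -0.024, "dy": -0.01, "dz": 0, "wx": 0, "wy": 0, "wz": 0, "claw": 0.3}
    - {"dx": -0.035, "dy": -0.017, "dz": 0, "wx": 0, "wy": 0, "wz": 0, "claw": 0.3}
    - {"dx": -0.035, "dy": -0.017, "dz": 0, "wx": 0, "wy": 0, "wz": 0, "claw": 0.3}
    - {"dx": -0.035, "dy": -0.017, "dz": 0, "wx": 0, "wy": 0, "wz": 0, "claw": 0.3}
    - {"dx": -0.035, "dy": -0.018, "dz": 0, "wx": 0, "wy": 0, "wz": 0, "claw": 0.3}
    - {"dx": 0, "dy": 0, "dz": 0, "wx": 0, "wy": 0, "wz": 0, "claw": 0.3}
    - {"dx": 0, "dy": 0, "dz": 0.035, "wx": 0, "wy": 0, "wz": 0, "claw": 0.3}
    - {"dx": 0, "dy": 0, "dz": 0.035, "wx": 0, "wy": 0, "wz": 0, "claw": 0.3}
    - {"dx": 0, "dy": 0, "dz": 0.025, "wx": 0, "wy": 0, "wz": 0, "claw": 0.3}
    - {"dx": 0, "dy": 0, "dz": 0, "wx": 0, "wy": 0, "wz": 0, "claw": 0.3}
    - {"dx": 0, "dy": 0, "dz": 0, "wx": 0, "wy": 0, "wz": 0, "claw": 0.3}

```text
clock: 26.2
tool_pos: [0.4308, -0.2728, 0.0432]
eef_rot: [0.718, 0.696, -0.0, -0.001]
contact_force: [0.3, 0.3, -1.5]
opening: 0.551
```

```bash
python3 go.py .432 -.274 .034 -1.8
```

```text
26.2 [ 0.4308 -0.2728  0.0432] [[0.031, 1.0, -0.002], [1.0, -0.031, 0.001], [0.001, -0.002, -1.0]] [ 0.3  0.3 -1.5] 0.5513702676937932
phi -1.8 wz 0.0 dx dy dz -0.0012 0.0012 0.0092 tilt [-0.002  0.001 -1.   ] q7 0.54
```

Emit:
drive_tool:
  commands:
    - {"dx": -0.001, "dy": 0.001, "dz": 0.009, "wx": 0, "wy": 0, "wz": 0, "claw": 0.3}
    - {"dx": 0, "dy": 0, "dz": 0, "wx": 0, "wy": 0, "wz": 0, "claw": 0.3}
    - {"dx": 0, "dy": 0, "dz": 0, "wx": 0, "wy": 0, "wz": 0, "claw": 0.6}
    - {"dx": 0, "dy": 0, "dz": 0, "wx": 0, "wy": 0, "wz": 0, "claw": 0.62}
    - {"dx": 0, "dy": 0, "dz": 0, "wx": 0, "wy": 0, "wz": 0, "claw": 0.62}

```text
clock: 26.7
tool_pos: [0.4324, -0.2748, 0.0352]
eef_rot: [0.718, 0.696, 0.0, 0.0]
contact_force: [0.5, -0.3, -0.1]
opening: 0.621
```

Emit:
drive_tool:
  commands:
    - {"dx": 0, "dy": 0, "dz": -0.02, "wx": 0, "wy": 0, "wz": 0, "claw": 0.62}
    - {"dx": 0, "dy": 0, "dz": -0.03, "wx": 0, "wy": 0, "wz": 0, "claw": 0.66}
    - {"dx": 0, "dy": 0, "dz": -0.03, "wx": 0, "wy": 0, "wz": 0, "claw": 1}
    - {"dx": 0, "dy": 0, "dz": -0.028, "wx": 0, "wy": 0, "wz": 0, "claw": 1}
    - {"dx": 0.025, "dy": 0.013, "dz": 0, "wx": 0, "wy": 0, "wz": 0, "claw": 1}
    - {"dx": 0.035, "dy": 0.016, "dz": 0, "wx": 0, "wy": 0, "wz": 0, "claw": 1}
    - {"dx": 0.035, "dy": 0.017, "dz": 0, "wx": 0, "wy": 0, "wz": 0, "claw": 1}
    - {"dx": 0.035, "dy": 0.017, "dz": 0, "wx": 0, "wy": 0, "wz": 0, "claw": 1}
    - {"dx": 0.033, "dy": 0.015, "dz": 0, "wx": 0, "wy": 0, "wz": 0, "claw": 1}
    - {"dx": 0, "dy": 0, "dz": 0, "wx": 0, "wy": 0, "wz": 0, "claw": 1}
    - {"dx": 0, "dy": 0, "dz": 0, "wx": 0, "wy": 0, "wz": 0, "claw": 1}

```text
clock: 27.8
tool_pos: [0.5154, -0.1135, 0.1429]
eef_rot: [0.718, 0.696, 0.0, 0.0]
contact_force: [0.1, -0.2, -0.1]
opening: 1.002
```

```bash
python3 tray.py; python3 balls.py; python3 go.py .515 -.114 .069 -1.8; python3 -c "
from h import *
a=snap('scene');save(a,'b4.png',(80,150,420,320),2.3)"
```

```text
area 2546.5
[[212, 205], [208, 275], [116, 279], [120, 258], [197, 205]] [[0.386, -0.244], [0.579, -0.24], [0.571, -0.425], [0.518, -0.427], [0.383, -0.279]]
ball 132.5 251.0 12.4 [ 0.509 -0.4  ]
ball 161.0 247.0 12.8 [ 0.505 -0.341]
ball 189.7 245.5 12.6 [ 0.506 -0.281]
ball 165.8 221.7 11.7 [ 0.435 -0.34 ]
ball 193.0 217.5 11.1 [ 0.428 -0.281]
railend [266.4 230.4   0. ] [ 0.517  -0.1149  0.075 ]
27.9 [ 0.5145 -0.1158  0.1429] [[0.034, 0.999, -0.001], [0.999, -0.034, -0.001], [-0.001, -0.001, -1.0]] [-0.5 -0.1 -0.1] 0.9985454888755199
phi -1.95 wz -0.003 dx dy dz 0.0018 0.0004 0.0739 tilt [-0.001 -0.001 -1.   ] q7 0.28
```

View pics/b4.png

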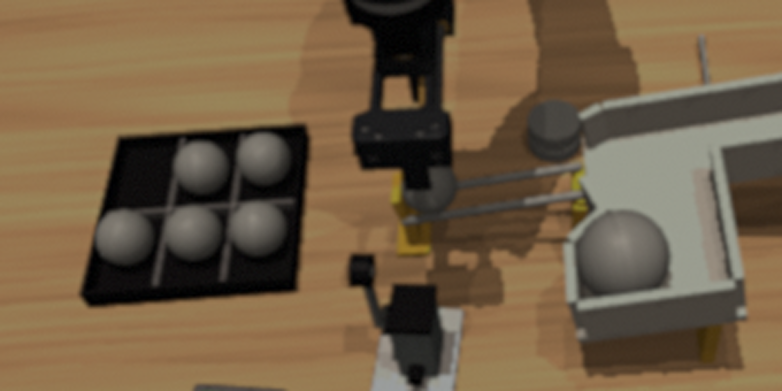

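Five balls sit in separate compartments: (264,158), (201,166), (124,236), (193,233) and (258,228). The last is at the rail end (430,187), the big ball is in the bay (622,252), and the free compartment is at about (145,172). Last ball, bound for (.432,-.394).

Emit:
drive_tool:
  commands:
    - {"dx": 0.001, "dy": 0, "dz": 0.03, "wx": 0, "wy": 0, "wz": 0, "claw": 1}
    - {"dx": 0, "dy": 0, "dz": 0.03, "wx": 0, "wy": 0, "wz": 0, "claw": 1}
    - {"dx": 0, "dy": 0, "dz": 0.014, "wx": 0, "wy": 0, "wz": 0, "claw": 1}
    - {"dx": 0, "dy": 0, "dz": 0, "wx": 0, "wy": 0, "wz": 0, "claw": 1}
    - {"dx": 0, "dy": 0, "dz": 0, "wx": 0, "wy": 0, "wz": 0, "claw": 0.45}
    - {"dx": 0, "dy": 0, "dz": 0, "wx": 0, "wy": 0, "wz": 0, "claw": 0.45}
    - {"dx": 0, "dy": 0, "dz": 0, "wx": 0, "wy": 0, "wz": 0, "claw": 0.3}
    - {"dx": 0, "dy": 0, "dz": 0, "wx": 0, "wy": 0, "wz": 0, "claw": 0.3}
    - {"dx": 0, "dy": 0, "dz": 0, "wx": 0, "wy": 0, "wz": 0, "claw": 0.3}

```text
clock: 28.85
tool_pos: [0.5155, -0.1132, 0.0692]
eef_rot: [0.718, 0.696, 0.0, 0.0]
contact_force: [-1.8, 0.3, 2.2]
opening: 0.57
```

Emit:
drive_tool:
  commands:
    - {"dx": 0, "dy": 0, "dz": -0.015, "wx": 0, "wy": 0, "wz": 0, "claw": 0.3}
    - {"dx": 0, "dy": 0, "dz": -0.025, "wx": 0, "wy": 0, "wz": 0, "claw": 0.3}
    - {"dx": 0, "dy": 0, "dz": -0.03, "wx": 0, "wy": 0, "wz": 0, "claw": 0.3}
    - {"dx": 0, "dy": 0, "dz": 0, "wx": 0, "wy": 0, "wz": 0, "claw": 0.3}

```text
clock: 29.25
tool_pos: [0.5173, -0.1137, 0.1417]
eef_rot: [0.718, 0.696, 0.002, 0.003]
contact_force: [-0.1, -0.9, -0.9]
opening: 0.556
```

```bash
python3 tray.py;python3 balls.py; python3 go.py .432 -.394 .034 -1.8
```

```text
area 2542.0
[[212, 205], [208, 275], [116, 279], [120, 258], [198, 205]] [[0.386, -0.244], [0.579, -0.24], [0.571, -0.425], [0.518, -0.427], [0.383, -0.277]]
ball 132.5 251.0 12.4 [ 0.509 -0.4  ]
ball 161.0 247.0 12.8 [ 0.505 -0.341]
ball 189.5 245.2 12.5 [ 0.505 -0.282]
ball 165.8 221.7 11.7 [ 0.435 -0.34 ]
ball 193.0 217.5 11.1 [ 0.428 -0.281]
railend [266.4 230.4   0. ] [ 0.517  -0.1149  0.075 ]
29.35 [ 0.5155 -0.1131  0.139 ] [[0.032, 0.999, 0.001], [0.999, -0.032, 0.0], [0.0, 0.001, -1.0]] [-0.8  0.8 -1.3] 0.5551002014368858
phi -1.82 wz -0.0 dx dy dz -0.2834 -0.0746 0.105 tilt [ 0.001  0.    -1.   ] q7 0.28
```

Emit:
drive_tool:
  commands:
    - {"dx": -0.03, "dy": -0.008, "dz": 0, "wx": 0, "wy": 0, "wz": 0, "claw": 0.3}
    - {"dx": -0.042, "dy": -0.011, "dz": 0, "wx": 0, "wy": 0, "wz": 0, "claw": 0.3}
    - {"dx": -0.042, "dy": -0.011, "dz": 0, "wx": 0, "wy": 0, "wz": 0, "claw": 0.3}
    - {"dx": -0.042, "dy": -0.011, "dz": 0, "wx": 0, "wy": 0, "wz": 0, "claw": 0.3}
    - {"dx": -0.042, "dy": -0.011, "dz": 0, "wx": 0, "wy": 0, "wz": 0, "claw": 0.3}
    - {"dx": -0.042, "dy": -0.011, "dz": 0, "wx": 0, "wy": 0, "wz": 0, "claw": 0.3}
    - {"dx": -0.043, "dy": -0.012, "dz": 0, "wx": 0, "wy": 0, "wz": 0, "claw": 0.3}
    - {"dx": 0, "dy": 0, "dz": 0, "wx": 0, "wy": 0, "wz": 0, "claw": 0.3}
    - {"dx": 0, "dy": 0, "dz": 0.035, "wx": 0, "wy": 0, "wz": 0, "claw": 0.3}
    - {"dx": 0, "dy": 0, "dz": 0.035, "wx": 0, "wy": 0, "wz": 0, "claw": 0.3}
    - {"dx": 0, "dy": 0, "dz": 0.025, "wx": 0, "wy": 0, "wz": 0, "claw": 0.3}
    - {"dx": 0, "dy": 0, "dz": 0, "wx": 0, "wy": 0, "wz": 0, "claw": 0.3}

```text
clock: 30.55
tool_pos: [0.4289, -0.3906, 0.0393]
eef_rot: [0.718, 0.696, -0.0, -0.005]
contact_force: [0.1, 0.5, -0.5]
opening: 0.555
```

```bash
python3 go.py .432 -.394 .034 -1.8
```

```text
30.55 [ 0.4289 -0.3906  0.0393] [[0.031, 0.999, -0.007], [0.999, -0.031, 0.007], [0.006, -0.007, -1.0]] [ 0.1  0.5 -0.5] 0.5545449540749113
phi -1.79 wz 0.0 dx dy dz -0.0033 0.0032 0.0053 tilt [-0.007  0.007 -1.   ] q7 0.69
```

Emit:
drive_tool:
  commands:
    - {"dx": -0.001, "dy": 0.001, "dz": 0.009, "wx": 0, "wy": 0, "wz": 0, "claw": 0.3}
    - {"dx": 0, "dy": 0, "dz": 0, "wx": 0, "wy": 0, "wz": 0, "claw": 0.3}
    - {"dx": 0, "dy": 0, "dz": 0, "wx": 0, "wy": 0, "wz": 0, "claw": 0.3}

```text
clock: 30.85
tool_pos: [0.4328, -0.3951, 0.0355]
eef_rot: [0.718, 0.696, 0.0, 0.001]
contact_force: [0.0, 0.8, -1.4]
opening: 0.553
```

Emit:
drive_tool:
  commands:
    - {"dx": 0, "dy": 0, "dz": 0, "wx": 0, "wy": 0, "wz": 0, "claw": 0.6}
    - {"dx": 0, "dy": 0, "dz": 0, "wx": 0, "wy": 0, "wz": 0, "claw": 0.62}
    - {"dx": 0, "dy": 0, "dz": 0, "wx": 0, "wy": 0, "wz": 0, "claw": 0.62}

```text
clock: 31.15
tool_pos: [0.4326, -0.395, 0.0353]
eef_rot: [0.718, 0.696, 0.0, 0.001]
contact_force: [0.2, -0.5, -0.1]
opening: 0.62
```

Emit:
drive_tool:
  commands:
    - {"dx": 0, "dy": 0, "dz": -0.02, "wx": 0, "wy": 0, "wz": 0, "claw": 0.62}
    - {"dx": 0, "dy": 0, "dz": -0.03, "wx": 0, "wy": 0, "wz": 0, "claw": 0.62}
    - {"dx": 0, "dy": 0, "dz": -0.03, "wx": 0, "wy": 0, "wz": 0, "claw": 0}
    - {"dx": 0, "dy": 0, "dz": -0.03, "wx": 0, "wy": 0, "wz": 0, "claw": 0}
    - {"dx": 0, "dy": 0, "dz": -0.03, "wx": 0, "wy": 0, "wz": 0, "claw": 0}
    - {"dx": 0.03, "dy": 0.02, "dz": 0, "wx": 0, "wy": 0, "wz": 0, "claw": 0}
    - {"dx": 0.04, "dy": 0.025, "dz": 0, "wx": 0, "wy": 0, "wz": 0, "claw": 0}
    - {"dx": 0.04, "dy": 0.025, "dz": 0, "wx": 0, "wy": 0, "wz": 0, "claw": 0}
    - {"dx": 0.04, "dy": 0.025, "dz": 0, "wx": 0, "wy": 0, "wz": 0, "claw": 0}
    - {"dx": 0.04, "dy": 0.025, "dz": 0, "wx": 0, "wy": 0, "wz": 0, "claw": 0}
    - {"dx": 0, "dy": 0, "dz": 0, "wx": 0, "wy": 0, "wz": 0, "claw": 0}
    - {"dx": 0, "dy": 0, "dz": 0, "wx": 0, "wy": 0, "wz": 0, "claw": 0}

```text
clock: 32.35
tool_pos: [0.5589, -0.2071, 0.1748]
eef_rot: [0.717, 0.697, 0.0, -0.0]
contact_force: [-0.2, -0.7, -0.3]
opening: 0.006
```

```bash
python3 tray.py; python3 balls.py; python3 go.py .600 -.151 .123 83.8
```

```text
area 4513.0
[[220, 185], [207, 276], [116, 279], [120, 258], [181, 185]] [[0.323, -0.23], [0.581, -0.241], [0.571, -0.425], [0.518, -0.427], [0.314, -0.323]]
ball 132.5 251.0 12.4 [ 0.509 -0.4  ]
ball 161.0 248.1 12.1 [ 0.508 -0.341]
ball 189.4 245.9 11.7 [ 0.507 -0.282]
ball 160.5 220.5 8.7 [ 0.43  -0.353]
ball 138.3 221.1 11.0 [ 0.427 -0.402]
railend [266.4 230.4   0. ] [ 0.517  -0.1149  0.075 ]
32.45 [ 0.5572 -0.2103  0.1748] [[0.034, 0.999, -0.001], [0.999, -0.034, -0.001], [-0.001, -0.001, -1.0]] [-1.  -0.4  0.1] -0.0004009419937161561
phi -1.95 wz -1.497 dx dy dz -0.0361 0.0636 0.0518 tilt [-0.001 -0.001 -1.   ] q7 0.35
```

All six are in the tray. Turning back for the second switch click.

Emit:
drive_tool:
  commands:
    - {"dx": 0, "dy": 0, "dz": 0, "wx": 0, "wy": 0, "wz": -0.14, "claw": 0}
    - {"dx": 0, "dy": 0, "dz": 0, "wx": 0, "wy": 0, "wz": -0.14, "claw": 0}
    - {"dx": 0, "dy": 0, "dz": 0, "wx": 0, "wy": 0, "wz": -0.14, "claw": 0}
    - {"dx": 0, "dy": 0, "dz": 0, "wx": 0, "wy": 0, "wz": -0.14, "claw": 0}
    - {"dx": 0, "dy": 0, "dz": 0, "wx": 0, "wy": 0, "wz": -0.14, "claw": 0}
    - {"dx": 0, "dy": 0, "dz": 0, "wx": 0, "wy": 0, "wz": -0.14, "claw": 0}
    - {"dx": 0, "dy": 0, "dz": 0, "wx": 0, "wy": 0, "wz": -0.14, "claw": 0}
    - {"dx": 0, "dy": 0, "dz": 0, "wx": 0, "wy": 0, "wz": -0.14, "claw": 0}
    - {"dx": 0, "dy": 0, "dz": 0, "wx": 0, "wy": 0, "wz": -0.14, "claw": 0}
    - {"dx": 0, "dy": 0, "dz": 0, "wx": 0, "wy": 0, "wz": -0.14, "claw": 0}
    - {"dx": 0, "dy": 0, "dz": 0, "wx": 0, "wy": 0, "wz": -0.097, "claw": 0}
    - {"dx": 0, "dy": 0, "dz": 0, "wx": 0, "wy": 0, "wz": 0, "claw": 0}

```text
clock: 33.65
tool_pos: [0.5569, -0.2113, 0.1746]
eef_rot: [0.055, 0.999, -0.0, -0.0]
contact_force: [0.4, 0.6, -0.4]
opening: 0.008
```

Emit:
drive_tool:
  commands:
    - {"dx": -0.018, "dy": 0.032, "dz": 0, "wx": 0, "wy": 0, "wz": 0, "claw": 0}
    - {"dx": -0.018, "dy": 0.032, "dz": 0, "wx": 0, "wy": 0, "wz": 0, "claw": 0}
    - {"dx": 0, "dy": 0, "dz": 0, "wx": 0, "wy": 0, "wz": 0, "claw": 0}
    - {"dx": 0, "dy": 0, "dz": 0, "wx": 0, "wy": 0, "wz": 0, "claw": 0}

```text
clock: 34.05
tool_pos: [0.6006, -0.1491, 0.1746]
eef_rot: [0.054, 0.999, -0.0, -0.0]
contact_force: [-0.2, -0.4, -0.1]
opening: 0.004
```

```bash
python3 tray.py; python3 balls.py; python3 go.py .600 -.151 .123 83.8
```

```text
area 4646.0
[[224, 185], [224, 225], [207, 276], [116, 279], [120, 258], [176, 185]] [[0.324, -0.22], [0.449, -0.214], [0.581, -0.241], [0.571, -0.425], [0.518, -0.427], [0.313, -0.335]]
ball 132.5 251.0 12.4 [ 0.509 -0.4  ]
ball 161.2 247.2 12.8 [ 0.505 -0.341]
ball 189.5 245.5 12.1 [ 0.506 -0.282]
ball 164.3 220.9 10.9 [ 0.432 -0.344]
ball 138.3 221.1 11.0 [ 0.427 -0.402]
ball 194.5 212.5 6.5 [ 0.414 -0.28 ]
railend [266.4 230.4   0. ] [ 0.517  -0.1149  0.075 ]
34.15 [ 0.5997 -0.1511  0.1745] [[-0.994, 0.109, -0.001], [0.109, 0.994, -0.002], [0.001, -0.002, -1.0]] [-0.8 -0.2 -0.4] 0.005224821946779338
phi 83.72 wz -0.001 dx dy dz -0.0003 0.0002 0.0515 tilt [-0.001 -0.002 -1.   ] q7 1.34
```

Emit:
drive_tool:
  commands:
    - {"dx": 0, "dy": 0, "dz": 0.025, "wx": 0, "wy": 0, "wz": 0, "claw": 0}
    - {"dx": 0, "dy": 0, "dz": 0.026, "wx": 0, "wy": 0, "wz": 0, "claw": 0}
    - {"dx": 0, "dy": 0, "dz": 0, "wx": 0, "wy": 0, "wz": 0, "claw": 0}
    - {"dx": -0.01, "dy": 0, "dz": 0, "wx": 0, "wy": 0, "wz": 0, "claw": 0}
    - {"dx": -0.01, "dy": 0, "dz": 0, "wx": 0, "wy": 0, "wz": 0, "claw": 0}
    - {"dx": -0.01, "dy": 0, "dz": 0, "wx": 0, "wy": 0, "wz": 0, "claw": 0}
    - {"dx": -0.01, "dy": 0, "dz": 0, "wx": 0, "wy": 0, "wz": 0, "claw": 0}
    - {"dx": -0.01, "dy": 0, "dz": 0, "wx": 0, "wy": 0, "wz": 0, "claw": 0}
    - {"dx": -0.01, "dy": 0, "dz": 0, "wx": 0, "wy": 0, "wz": 0, "claw": 0}
    - {"dx": -0.009, "dy": 0, "dz": 0, "wx": 0, "wy": 0, "wz": 0, "claw": 0}
    - {"dx": 0, "dy": 0, "dz": 0, "wx": 0, "wy": 0, "wz": 0, "claw": 0}
    - {"dx": 0, "dy": 0, "dz": 0, "wx": 0, "wy": 0, "wz": 0, "claw": 0}

```text
clock: 35.35
tool_pos: [0.666, -0.1575, 0.1231]
eef_rot: [0.054, 0.999, -0.0, -0.004]
contact_force: [-4.7, -0.5, -2.5]
opening: 0.006
```

```bash
python3 - <<'E'
from h import *
st();save(snap('scene'),'sw3.png',(200,200,320,340),4)
E
```

```text
35.35 [ 0.666  -0.1575  0.1231] [[-0.994, 0.108, -0.007], [0.108, 0.994, -0.001], [0.007, -0.001, -1.0]] [-4.7 -0.5 -2.5] 0.005990211981064249
```

View pics/sw3.png

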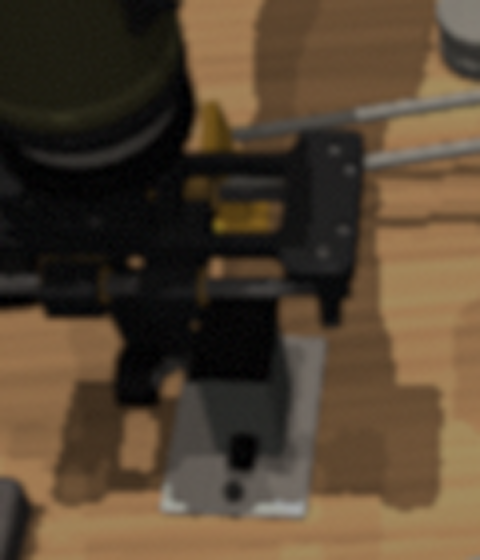

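The roller is over at (137,376), or (234,294) in the full image. I'll check the angle against the projection.

```bash
python3 - <<'E'
from h import *
s=snap('scene');p0=np.array([.645,-.160,.134])
for t in (0,.4,.5,.6,.7,.8):
    print(t,proj(s,p0+np.array([.07*np.sin(t)*.994,-.07*np.sin(t)*.109,.07*np.cos(t)-.07]))[0].round(1))
E
```

```text
0 [237.2 267.9]
0.4 [235.5 282.9]
0.5 [235.2 287. ]
0.6 [235.1 291.1]
0.7 [235.  295.2]
0.8 [235.1 299.2]
```

That gives about 0.67 rad, past the click at 0.5; the first push read about 0.62 and then went 5 mm further. Release and retreat.

Emit:
drive_tool:
  commands:
    - {"dx": 0.015, "dy": 0, "dz": 0, "wx": 0, "wy": 0, "wz": 0, "claw": 0}
    - {"dx": 0.015, "dy": 0, "dz": 0, "wx": 0, "wy": 0, "wz": 0, "claw": 0}
    - {"dx": 0.015, "dy": 0, "dz": 0, "wx": 0, "wy": 0, "wz": 0, "claw": 0}
    - {"dx": 0.02, "dy": 0, "dz": 0, "wx": 0, "wy": 0, "wz": 0, "claw": 0}
    - {"dx": 0.01, "dy": 0, "dz": -0.02, "wx": 0, "wy": 0, "wz": 0, "claw": 0}
    - {"dx": 0, "dy": 0, "dz": -0.03, "wx": 0, "wy": 0, "wz": 0, "claw": 0}
    - {"dx": 0, "dy": 0, "dz": -0.04, "wx": 0, "wy": 0, "wz": 0, "claw": 0}
    - {"dx": 0.04, "dy": 0.0, "dz": -0.04, "wx": 0, "wy": 0, "wz": 0, "claw": 0}
    - {"dx": 0.04, "dy": 0.0, "dz": 0, "wx": 0, "wy": 0, "wz": 0, "claw": 0}
    - {"dx": 0.03, "dy": 0.0, "dz": 0, "wx": 0, "wy": 0, "wz": 0, "claw": 0}
    - {"dx": 0, "dy": 0, "dz": 0, "wx": 0, "wy": 0, "wz": 0, "claw": 0}
    - {"dx": 0, "dy": 0, "dz": 0, "wx": 0, "wy": 0, "wz": 0, "claw": 0}

```text
clock: 36.65
tool_pos: [0.4906, -0.1379, 0.2505]
eef_rot: [0.054, 0.999, -0.0, 0.002]
contact_force: [-0.0, -0.0, 0.1]
opening: 0.002
```

```bash
python3 - <<'E'
from h import *
st();save(snap('scene'),'end.png',k=1.25)
E
python3 balls.py
```

```text
36.65 [ 0.4906 -0.1379  0.2505] [[-0.994, 0.107, 0.003], [0.107, 0.994, -0.001], [-0.003, -0.001, -1.0]] [-0.  -0.   0.1] 0.001976123056448108
ball 131.9 250.1 12.1 [ 0.507 -0.401]
ball 161.0 247.0 12.8 [ 0.505 -0.341]
ball 189.5 245.2 12.5 [ 0.505 -0.282]
ball 165.5 221.5 11.5 [ 0.434 -0.341]
ball 138.3 221.1 11.0 [ 0.427 -0.402]
ball 192.7 217.6 10.8 [ 0.428 -0.282]
railend [266.4 230.4   0. ] [ 0.517  -0.1149  0.075 ]
```

View pics/end.png

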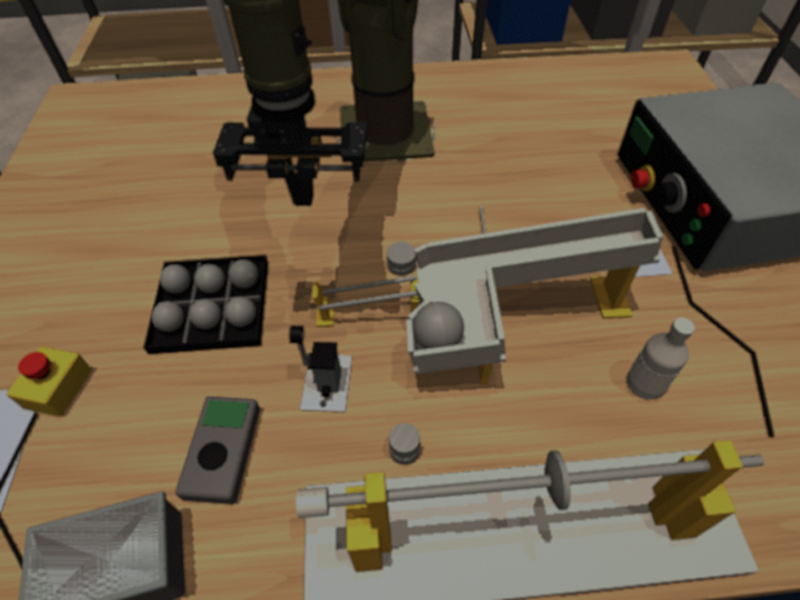

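The final view shows all six balls in the tray, one to a compartment (168–244, 273–317). The big ball is in the bay (437,327), the roller is upright (297,335), the feeder is empty and the bystanders are where they were. Handing in.

```bash
python3 -c "
from plant import r
print(r.finish_job())"
```

```text
the job is handed in; nothing more can be done
None
```

The job is done and handed in at about 37 s of the 200 s; the hand-in reported no verdict.

- **Order kept:** I clicked and released the roller arm, then nudged the big ball past the crest into the bay. I took the five small balls one by one from the rail end to the tray, which already held one. Then I clicked and released the roller arm again.
- **Switch:** I could only judge the clicks by the arm's angle in the images. The first push read about 0.62 rad and then went 5 mm further; the second read about 0.67 rad. Both are past the click at 0.5, and the roller sprang back upright each time.
- **Last checks:** All six balls lie in separate compartments and the big ball rests in the bay. The feeder and rails are empty, the bystanders look unmoved and the arm is clear.
- **Tray:** I saw no sign of it being knocked.
- **Check that failed or disagreed:** My circle fit at the rail end mostly found no ball, and one fit landed on something else. I trusted the gripper instead, which closed to about 50 mm on every ball. The tray-outline fit also broke up as the tray filled, so for the last ball I relied on ball positions inside the tray.

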